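Reset the height of the grease-pot stand and lock it

ROBOT

A 6-joint arm with a two-finger parallel gripper is mounted at the origin on the work surface. World frame = base frame: x ahead of the robot, y to its left, z up, the work surface at z = 0. Lengths are in m, angles in rad, forces in N, time in s.
With the tool pointing down it reaches from about 0.275 to 0.825 m from the base axis. Payload 5.2 kg.
Tool frame: the origin (TCP) lies at the very end of the fingers, on their centre line; the grasp point (between the pads) lies 19 mm behind it; z points along the fingers, y is the line along which they close (so a half turn about z gives the same grasp; the last joint's range is limited). The gripper opens to 93 mm and grips with 3 to 60 N. Pads are 15 mm wide; open, the fingers measure 128 mm over their backs; the gripper's body (75 mm by 188 mm) begins 65 mm behind the grasp point.
Start: joints at [-0.203, 0.259, 1.535, -0, 1.348, -0.203], TCP at [0.55, 0, 0.219] pointing down, gripper open.
Joint ranges: [-3.14, 3.14], [-0.91, 2.08], [0.19, 2.58], [-1.22, 4.36], [0.22, 2.71], [-3.12, 3.12]. Speed limits (rad/s): [2.57, 2.57, 3.14, 3.14, 3.14, 3.14].

INTERFACE

Orientations are given as a 3x3 rotation matrix whose columns are the frame's x, y, z axes.
In Python, from plant import manip gives the robot as it stands.
- The arm moves only by the shell command python3 -m handwheel 'ROWS' [OPENING]. ROWS is JSON, a list of rows, each an object of numbers: "dx", "dy", "dz": the shift along the tool's x, y, z normalised to -1 to 1, where 1 is 0.5 m; "yaw": the turn about the tool's z normalised to -1 to 1, where 1 is 90 degrees. In form: [{"dx": .., "dy": .., "dz": .., "yaw": ..}, ...]. A call has exactly 10 rows; each row shifts and turns the commanded pose from where the row before left it, along the tool's axes as they then stand; what a row does not reach is not made up. A row lasts 1/10 s, in which the tool goes at most 50 mm and 8.59 degrees, less where a joint would pass 70% of its speed; a pose out of reach is approached as far as the arm can. A call with a number of a shift or a turn outside -1 to 1 is refused whole. A call with a gripper value outside its range is refused whole. OPENING is the closure, from -1 (fully open) to 1 (shut), set as the call begins (- or left out, the last holds). The fingers move at their own pace and stop on an object; the grip force is fixed at half the most. Time passes only in rows, so rows that do not move let the fingers close, or fill a call up. It gives the time, the measured TCP pose, the force, the opening and the grip force at its end, in the units of the state.
- manip.state(): the state, without advancing time (a new reading comes with each control period).
- manip.capture(name): name is "scene" or "side" or "wrist"; returns a dict with "img" (384x512x3 uint8, blue, green, red), "fx", "fy", "cx", "cy" (pixels), "position" and "attitude" of the camera in the world; the wrist camera has in their place "tool_from_camera" (4x4, takes a point from camera to tool coordinates, whose origin is the TCP and whose axes are the flange's). Camera axes: x right, y up, looking along -z (the intrinsics and any distortion apply to the point x, -y, -z); pixel columns grow to the right and rows downward; lengths in m; the calibration is good to about 2 mm. The wrist camera is an equidistant fisheye: a pixel r from the principal point sees the ray r / f radians off the axis. A picture is of the moment at which its call begins: read the wrist's pose just before it. There is no depth.
- manip.job_done(): hands the job in; it is judged then, once.
The state is a dict: "t": time; "joint_pos": joint angles; "dq": joint speeds; "effort": joint torques, N m; "eef_pos": TCP position; "tool_rot": TCP orientation; "contact_force": force on the tool from outside, world axes, zero at the start; "wrist_torque": the same for the moment, N m; "grip_width": finger opening in m; "gripper_force": force on a finger pad.
Only numpy, scipy, OpenCV 4.12 (cv2) and the standard library are available. Lean on these libraries where they do the work, as an engineer would, in place of code of your own. Each camera call takes 0.05 s, during which the arm holds its last target. There are 200 camera calls.

TASK

Take every grease pot off the height-adjustable stand by its bail and stand it upright on the bench. Then slacken the lock ring (counter-clockwise from above) by at least a quarter turn, turn the knob above it clockwise to raise the platform until its top is level with the top of the brass gauge post, and screw the lock ring fully tight again with the platform still level. Finally stand all the pots back upright on the platform, and leave the brush, the round grate and the power drill where they are; never turn the knob while the lock ring is tight.

Things in the scene. Friction and masses are not known exactly. Their poses are not given: they have to be found in the camera images.
- stand: green stand fixed to the bench; origin: centre of the underside of its base (on the bench), y along its length, z up. Base 150 x 340 mm, 16 mm high, platform above it. On the axis at y = +235 mm: square pedestal 90 x 90 mm, 90 mm high, with the lock ring and above it the knob. The bench is free for 120 mm before (-x) the platform, along its whole length.
- plat_top (a point): centre of the top face of the stand's steel platform (12 mm thick, 150 mm along x, 340 mm along y, axes as the stand's). It starts 50 mm above the bench and rises straight up by up to 35 mm; it stays where it is set, with the pots on it too.
- plat_edge (a point): point on the platform's top face, 5 mm in from the end (-y) beside the gauge post: its height is compared with the gauge's.
- gauge_top (a point): centre of the flat top of the fixed brass gauge post, 30 x 24 mm, that stands beside the -y end of the platform, 30 mm or so off it: the wanted height of the platform's top, 10 to 24 mm above the start.
- ring_grip (a point): centre of the lock ring: a round fluted dark steel ring 62 mm in diameter and 22 mm high, coaxial with and below the knob; this point is on the axis at the ring's mid-height, 106 mm above the bench. The pedestal's top is 16 mm below this point. To grip it from above, the fingers pass either side of the knob. It does not rise as it turns.
- knob_grip (a point): centre of the adjuster knob: a round fluted aluminium knob 42 mm in diameter, 36 mm high: its top is 14 mm above this point and its underside 22 mm below it (5 mm above the ring). On the same upright axis, 144 mm above the bench. It does not rise as it turns.
- lockring (a joint): turn of the lock ring (rad): 0 = fully tight (end stop), grows counter-clockwise seen from above as it slackens, up to 3.1 (end stop). Needs about 0.12 N m.
- adjuster (a joint): turn of the adjuster knob (rad): 0 at the start (end stop), grows clockwise seen from above, to 7. Each radian raises the platform by 5 mm. Needs about 0.4 N m. Nothing mechanically prevents turning it while the ring is tight, but it damages the thread and is forbidden.
- pot1: lidded rusty iron grease pot, 0.35 to 0.65 kg: cylinder 76 mm across (lid rim 82), 75 mm high, with a rigid bail: level crossbar 70 mm long, 12 mm wide and high, along the pot's y axis, centred 119 mm above the underside (38 mm free under it). Origin: centre of underside, z up. Starts on the platform, in a row of 2 or 3; an absent pot reads None from the start. It may get knocked 2 to 4 cm aside.
- pot2: lidded rusty iron grease pot, 0.35 to 0.65 kg: cylinder 76 mm across (lid rim 82), 75 mm high, with a rigid bail: level crossbar 70 mm long, 12 mm wide and high, along the pot's y axis, centred 119 mm above the underside (38 mm free under it). Origin: centre of underside, z up. Starts on the platform, in a row of 2 or 3; an absent pot reads None from the start. It may get knocked 2 to 4 cm aside.
- pot3: lidded rusty iron grease pot, 0.35 to 0.65 kg: cylinder 76 mm across (lid rim 82), 75 mm high, with a rigid bail: level crossbar 70 mm long, 12 mm wide and high, along the pot's y axis, centred 119 mm above the underside (38 mm free under it). Origin: centre of underside, z up. Starts on the platform, in a row of 2 or 3; an absent pot reads None from the start. It may get knocked 2 to 4 cm aside.
- brush: flat hand brush with a wooden handle lying on the bench to the left, some 200 mm long; origin centre of the underside. Bystander, leave alone.
- grate: round rusty iron grate, 170 mm across, 17 mm high, flat on the bench to the left; origin centre of the underside. Bystander, leave alone.
- drill: grey power drill lying on its side on the bench to the right, some 260 mm long with its bit, 60 mm high; origin under its body, its nose to its own +x. Bystander, leave alone.
Mind the look-alikes: they are no part of the job. What is shaped like the pot1 but green is not meant.

How it is judged:
By the outcome, as a careful person would: the job done as asked, in the order asked, and still so for the second after the job is handed in, with the robot touching nothing.
Of pot1, pot2, pot3 only 2 to 3 are there at a start; the rules pass over those that are not, and their reading is None.
At some moment in a run one of pot1, pot2, pot3 may be knocked a few centimetres aside while the robot is not near it.
It also fails if it takes over 210 s, if anything falls off the work surface, if the arm or the gripper's body presses on something with over 40 N, if the wrist force passes 120 N, or if a joint passes its speed limit or range.

## Working session

There is one attempt and no reset: what is moved stays moved. The work goes in short steps, Python scripts to look and compute and a shell command to move; the robot and the scene stay as the last step left them, time stands still between calls to the robot, and variables do not carry over. Pictures are saved under pics/ and viewed, at most 14 in all, crops included, and the job is handed in when it is done.

```bash
ls; mkdir -p pics
python3 - <<'E'
from plant import manip
import cv2,numpy as np
s=manip.state();print(s)
for n in("scene","side","wrist"):
    c=manip.capture(n);cv2.imwrite(f"pics/{n}0.png",c["img"]);print(n,{k:(np.round(v,4).tolist() if not isinstance(v,(int,float)) else v) for k,v in c.items() if k!="img"})
a=cv2.imread("pics/scene0.png")
E
```

```text
pics
{'t': 0.0, 'joint_pos': array([-2.02813345e-01,  2.59337606e-01,  1.53607388e+00, -1.89065098e-05,
        1.34800483e+00, -2.02773572e-01]), 'dq': array([-0.00046016,  0.00093838,  0.001314  , -0.0008926 ,  0.00032181,
        0.00044022]), 'effort': array([ 2.41929010e-04, -4.37298238e+01, -2.84004611e+01,  7.19661056e-02,
        4.11791797e-02, -1.14769305e-04]), 'eef_pos': array([5.49451889e-01, 1.21945133e-04, 2.17824314e-01]), 'tool_rot': array([[ 3.58907785e-05,  9.99998397e-01, -1.78999781e-03],
       [ 9.99999938e-01, -3.52656380e-05,  3.49271269e-04],
       [ 3.49207584e-04, -1.79001023e-03, -9.99998337e-01]]), 'contact_force': array([0.79392313, 0.0048892 , 0.26812096]), 'wrist_torque': array([-0.04123238,  0.02754052,  0.02077044]), 'gripper_force': 0.0, 'grip_width': 0.09269317365623576}
scene {'fx': 380.4156905452317, 'fy': 380.4156905452317, 'cx': 253.28232371252003, 'cy': 196.68807937703372, 'position': [1.0912, 0.1109, 1.0757], 'attitude': [[-0.2059, -0.8287, 0.5205], [0.9786, -0.1749, 0.1087], [0.0009, 0.5317, 0.8469]]}
side {'fx': 385.5907049763379, 'fy': 385.5907049763379, 'cx': 253.26002355491693, 'cy': 191.49887810392744, 'position': [-0.0532, 0.9339, 0.7489], 'attitude': [[-0.8372, 0.2853, -0.4665], [-0.5465, -0.4072, 0.7317], [0.0188, 0.8676, 0.4969]]}
wrist {'fx': 297.3186396354542, 'fy': 297.3186396354542, 'cx': 257.18683572661905, 'cy': 193.30330962617612, 'tool_from_camera': [[-0.0008, 0.9536, 0.3012, 0.0857], [1.0, 0.001, -0.0006, -0.0001], [-0.0009, 0.3012, -0.9536, -0.1656], [0.0, 0.0, 0.0, 1.0]]}
```

View pics/scene0.png

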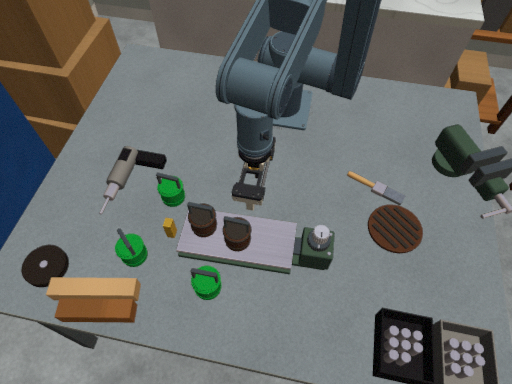

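View pics/side0.png

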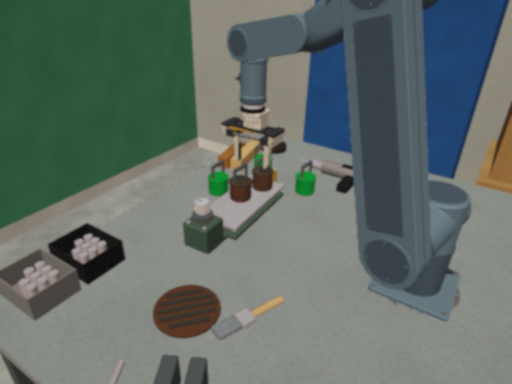

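View pics/wrist0.png

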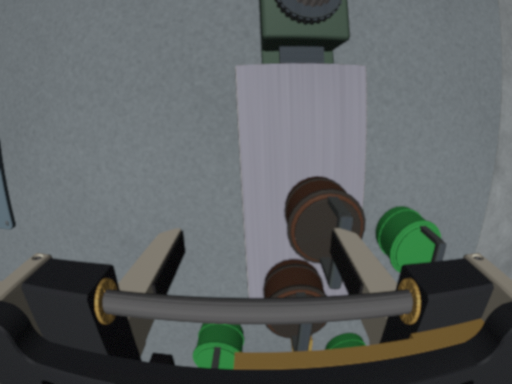

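Scene view: two rusty pots stand on the platform at (202,220) and (237,233). The green look-alikes at (171,190), (131,250) and (207,283) match in shape only, so they are not meant. The knob is at (320,233), the brass gauge at (169,228), and the drill, brush and grate are bystanders.

```bash
cat > h.py <<'E'
from plant import manip
import cv2,numpy as np
from scipy.spatial.transform import Rotation as R
def cap(n,save=None):
    s=manip.state();c=manip.capture(n);c["s"]=s
    if n=="wrist":
        T=np.eye(4);T[:3,:3]=s["tool_rot"];T[:3,3]=s["eef_pos"]
        W=T@np.array(c["tool_from_camera"]);c["A"],c["P"]=W[:3,:3],W[:3,3]
    else: c["A"],c["P"]=np.array(c["attitude"]),np.array(c["position"])
    c["n"]=n
    if save: cv2.imwrite(f"pics/{save}.png",c["img"])
    return c
def rays(c,uv):
    uv=np.atleast_2d(uv).astype(float);x=(uv[:,0]-c["cx"])/c["fx"];y=(uv[:,1]-c["cy"])/c["fy"]
    if c["n"]=="wrist":
        r=np.hypot(x,y)+1e-12;k=np.sin(r)/r;d=np.c_[x*k,-y*k,-np.cos(r)]
    else: d=np.c_[x,-y,-np.ones_like(x)];d/=np.linalg.norm(d,axis=1)[:,None]
    return d@c["A"].T
def plane(c,uv,z):
    d=rays(c,uv);return c["P"]+d*((z-c["P"][2])/d[:,2])[:,None]
def tri(obs):
    M=np.zeros((3,3));b=np.zeros(3)
    for c,uv in obs:
        d=rays(c,uv)[0];Q=np.eye(3)-np.outer(d,d);M+=Q;b+=Q@c["P"]
    p=np.linalg.solve(M,b);return p,[round(float(np.linalg.norm(np.cross(p-c["P"],rays(c,uv)[0])))*1e3,1) for c,uv in obs]
def proj(c,p):
    q=(np.atleast_2d(p)-c["P"])@c["A"];x,y,z=q[:,0],-q[:,1],-q[:,2]
    if c["n"]=="wrist":
        r=np.hypot(x,y)+1e-12;k=np.arctan2(r,z)/r
    else:k=1/z
    return np.c_[c["fx"]*x*k+c["cx"],c["fy"]*y*k+c["cy"]]
def blobs(m,mina=40):
    n,l,st,ce=cv2.connectedComponentsWithStats(m.astype(np.uint8));return [(st[i].tolist(),ce[i].round(1).tolist()) for i in range(1,n) if st[i,4]>=mina]
E
python3 - <<'E'
from h import *
a=cap("scene");b=cap("side");
for c in(a,b):
    h=cv2.cvtColor(c["img"],cv2.COLOR_BGR2HSV).astype(int);H,S,V=h[...,0],h[...,1],h[...,2]
    print(c["n"],"yellow",blobs((H>18)&(H<30)&(S>150)&(V>100),20))
    print(" white",blobs((S<40)&(V>190),20)[:12])
    print(" green",blobs((H>50)&(H<70)&(S>150),60))
    print(" plat", [c["img"][y,x].tolist() for x,y in ([(270,230),(280,255),(215,250)] if c["n"]=="scene" else [(250,200),(228,225)])])
a4=cv2.resize(a["img"][165:305,120:350],None,fx=3.4,fy=3.4,interpolation=cv2.INTER_CUBIC);cv2.imwrite("pics/c1.png",a4)
b4=cv2.resize(b["img"][140:260,170:330],None,fx=4.5,fy=4.5,interpolation=cv2.INTER_CUBIC);cv2.imwrite("pics/c2.png",b4)
E
```

```text
scene yellow [([163, 218, 13, 19, 124], [169.8, 225.2])]
 white [([327, 0, 15, 3, 35], [334.8, 0.9]), ([387, 0, 97, 20, 1236], [440.7, 7.8]), ([438, 0, 16, 3, 37], [445.4, 0.8]), ([315, 226, 14, 7, 65], [321.4, 228.9])]
 green [([158, 178, 26, 28, 526], [170.8, 191.9]), ([115, 234, 32, 33, 669], [131.5, 250.3]), ([191, 266, 30, 34, 637], [206.2, 283.8])]
 plat [[168, 155, 159], [168, 156, 157], [168, 155, 159]]
side yellow [([229, 126, 21, 6, 52], [237.5, 128.4]), ([272, 171, 4, 10, 27], [273.7, 175.1])]
 white []
 green [([209, 172, 19, 24, 349], [218.1, 183.2]), ([296, 172, 19, 23, 345], [305.0, 183.3])]
 plat [[147, 147, 155], [155, 155, 164]]
```

View pics/c1.png

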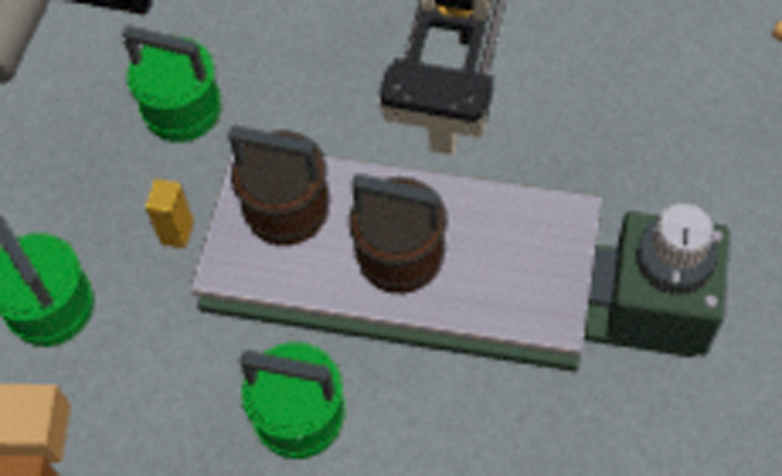

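View pics/c2.png

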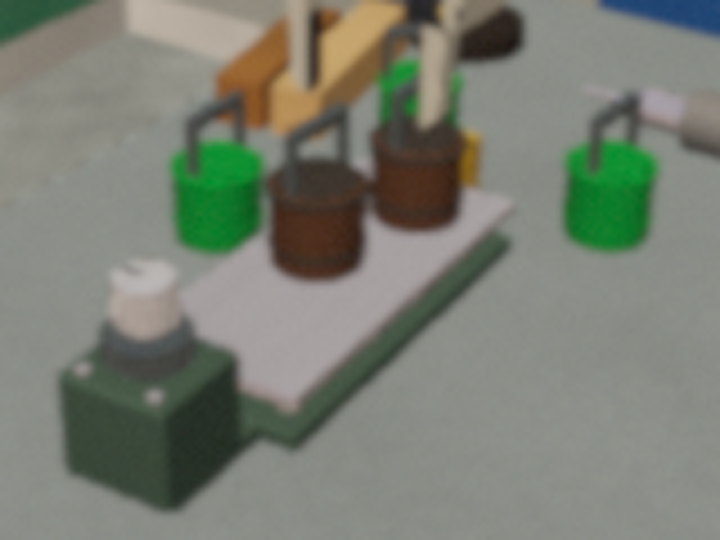

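Run:
```python
from h import *
a=cap("scene");b=cap("side")
A=lambda x,y:(120+x/3.4-.35,165+y/3.4-.35)
B=lambda x,y:(170+x/4.5-.4,140+y/4.5-.4)
for n,p,q in [("knobtop",A(686,228),B(145,272)),("bar2",A(397,190),B(317,128)),("bar1",A(273,143),B(401,100)),("corner-x+y",A(601,199),B(292,403))]:
    r=tri([(a,p),(b,q)]);print(n,r[0].round(4),r[1])
for n,p,z in [("-x+y",A(601,199),.05),("+x+y",A(580,352),.05),("+x-y",A(193,293),.05),("knob",A(686,228),.158),("bar1",A(273,143),.175),("bar2",A(397,190),.175),("gauge",A(165,196),.067),("drillnose",A(0,0),0)]:print(n,plane(a,p,z).round(4))
print("bar1 dir",plane(a,[A(232,135),A(315,150)],.175).round(4).tolist(),"bar2",plane(a,[A(356,183),A(438,196)],.175).round(4).tolist())
print("green bars",plane(a,[A(163,41),A(28,265),A(287,372)],.125).round(3).tolist())
```

```text
knobtop [0.598  0.195  0.1586] [0.7, 0.7]
bar2 [ 0.6178 -0.0339  0.1666] [1.3, 1.3]
bar1 [ 0.5999 -0.1381  0.1596] [10.0, 10.0]
corner-x+y [0.5255 0.1287 0.0452] [1.3, 1.3]
-x+y [[0.527  0.1276 0.05  ]]
+x+y [[0.6743 0.1317 0.05  ]]
+x-y [[ 0.69   -0.2021  0.05  ]]
knob [[0.5983 0.1956 0.158 ]]
bar1 [[ 0.5998 -0.1416  0.175 ]]
bar2 [[ 0.6211 -0.0335  0.175 ]]
gauge [[ 0.6129 -0.25    0.067 ]]
drillnose [[ 0.3969 -0.5154  0.    ]]
bar1 dir [[0.5994, -0.1762, 0.175], [0.5991, -0.1066, 0.175]] bar2 [[0.6217, -0.0668, 0.175], [0.6197, -0.0007, 0.175]]
green bars [[0.49, -0.282, 0.125], [0.723, -0.317, 0.125], [0.767, -0.088, 0.125]]
```

```bash
python3 -m handwheel '[{"dx":-0.007,"dy":0.014,"dz":-0.012},{"dx":-0.007,"dy":0.014,"dz":-0.012},{"dx":-0.007,"dy":0.014,"dz":-0.012},{"dx":-0.007,"dy":0.014,"dz":-0.012},{"dx":-0.007,"dy":0.014,"dz":-0.012},{"dx":-0.007,"dy":0.014,"dz":-0.012},{"dx":-0.007,"dy":0.014,"dz":-0.012},{"dx":-0.007,"dy":0.014,"dz":-0.012},{"dx":-0.007,"dy":0.014,"dz":-0.012},{"dx":-0.007,"dy":0.014,"dz":-0.012}]' -1
python3 - <<'E'
from h import *
c=cap("wrist","w1");print(c["s"]["eef_pos"],c["P"])
print(proj(c,[[.598,.195,.158],[.6205,-.034,.17],[.600,-.1416,.17],[.613,-.25,.067]]).round(0).tolist())
E
```

```text
[5.49867339e-01 2.68784906e-05 2.18451302e-01] [0.54980232 0.08568578 0.38401924]
[[319.0, -29.0], [341.0, 252.0], [307.0, 343.0], [300.0, 343.0]]invalid input at $[0]: expected keys dx, dy, dz, yaw
```

View pics/w1.png

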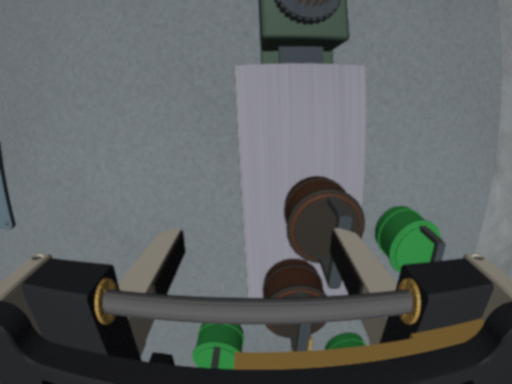

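The move was refused because every row needs all four keys, so the picture is unchanged: bar 2 is near (338,243).

```bash
python3 -m handwheel '[{"dx":-0.007,"dy":0.014,"dz":-0.012,"yaw":0},{"dx":-0.007,"dy":0.014,"dz":-0.012,"yaw":0},{"dx":-0.007,"dy":0.014,"dz":-0.012,"yaw":0},{"dx":-0.007,"dy":0.014,"dz":-0.012,"yaw":0},{"dx":-0.007,"dy":0.014,"dz":-0.012,"yaw":0},{"dx":-0.007,"dy":0.014,"dz":-0.012,"yaw":0},{"dx":-0.007,"dy":0.014,"dz":-0.012,"yaw":0},{"dx":-0.007,"dy":0.014,"dz":-0.012,"yaw":0},{"dx":-0.007,"dy":0.014,"dz":-0.012,"yaw":0},{"dx":-0.007,"dy":0.014,"dz":-0.012,"yaw":0}]' -1
python3 - <<'E'
from h import *
c=cap("wrist","w2");print(c["s"]["eef_pos"],c["P"])
print(proj(c,[[.598,.195,.158],[.6205,-.034,.17],[.600,-.1416,.17],[.613,-.25,.067]]).round(0).tolist())
E
```

```text
t: 1.4
eef_pos: [0.6206, -0.0352, 0.2791]
tool_rot: [[-0.0, 1.0, -0.0], [1.0, 0.0, 0.0], [0.0, -0.0, -1.0]]
contact_force: [0.2, -0.1, 0.2]
grip_width: 0.093
gripper_force: 0.0
[ 0.62056751 -0.03524805  0.27909652] [0.6204333  0.05042144 0.44465909]
[[234.0, -36.0], [257.0, 191.0], [239.0, 284.0], [252.0, 302.0]]
```

View pics/w2.png

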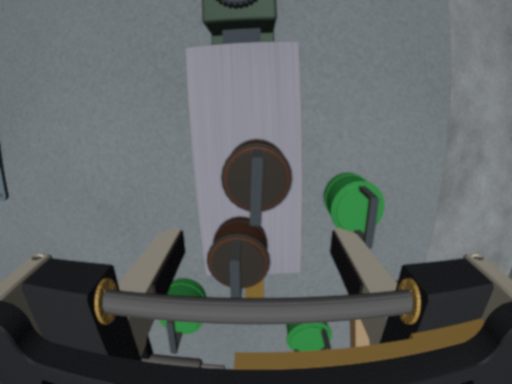

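Wrist view from above: bar 2 runs from (257,155) to (255,224), within 2 px of the prediction. Bar 1 starts at (235,247), and the gauge is at (255,288).

Run:
```python
from h import *
c=cap("wrist");a=cap("scene");b=cap("side")
im=c["img"].astype(int)
m=((im[...,0]-im[...,2])>3)&(im.sum(2)<270)&(im.sum(2)>60)
for s in blobs(m[140:300,215:280],60):print(s)
m2=m.copy();m2[:150]=0;m2[232:]=0;m2[:,:235]=0;m2[:,280:]=0
ys,xs=np.nonzero(m2);r=cv2.minAreaRect(np.c_[xs,ys].astype(np.float32));print(r)
A=lambda x,y:(120+x/3.4-.35,165+y/3.4-.35)
B=lambda x,y:(170+x/4.5-.4,140+y/4.5-.4)
for o in ([(c,r[0]),(a,A(397,190))],[(c,r[0]),(b,B(317,128))],[(c,r[0]),(a,A(397,190)),(b,B(317,128))]):print(tri(o))
m1=m.copy();m1[:236]=0;m1[300:]=0;m1[:,:222]=0;m1[:,252:]=0
ys,xs=np.nonzero(m1);r1=cv2.minAreaRect(np.c_[xs,ys].astype(np.float32));print(r1, plane(c,[(r1[0])],.172))
```

```text
([31, 15, 15, 69, 746], [38.7, 48.9])
([0, 118, 27, 41, 421], [17.6, 139.0])
((252.96620178222656, 188.98788452148438), (13.019365310668945, 68.18693542480469), 1.3019527196884155)
(array([ 0.61789414, -0.03408591,  0.16844958]), [0.5, 0.5])
(array([ 0.61845292, -0.03391212,  0.16585948]), [0.6, 0.6])
(array([ 0.61788393, -0.03401177,  0.1665847 ]), [0.2, 1.3, 1.3])
((231.5, 278.0), (40.0, 19.0), 90.0) [[ 0.59384783 -0.13416136  0.172     ]]
```

```bash
python3 -m handwheel '[{"dx":0.001,"dy":-0.002,"dz":0.026,"yaw":0},{"dx":0,"dy":-0.002,"dz":0.026,"yaw":0},{"dx":0,"dy":0,"dz":0.026,"yaw":0},{"dx":0,"dy":0,"dz":0.026,"yaw":0},{"dx":0,"dy":0,"dz":0.026,"yaw":0},{"dx":0,"dy":0,"dz":0.026,"yaw":0},{"dx":0,"dy":0,"dz":0.026,"yaw":0},{"dx":0,"dy":0,"dz":0.026,"yaw":0},{"dx":0,"dy":0,"dz":0.026,"yaw":0},{"dx":0,"dy":0,"dz":0.024,"yaw":0}]' -1; python3 -m handwheel '[{"dx":0,"dy":0,"dz":0,"yaw":0},{"dx":0,"dy":0,"dz":0,"yaw":0},{"dx":0,"dy":0,"dz":0,"yaw":0},{"dx":0,"dy":0,"dz":0,"yaw":0},{"dx":0,"dy":0,"dz":0,"yaw":0},{"dx":0,"dy":0,"dz":0,"yaw":0},{"dx":0,"dy":0,"dz":0,"yaw":0},{"dx":0,"dy":0,"dz":0,"yaw":0},{"dx":0,"dy":0,"dz":0,"yaw":0},{"dx":0,"dy":0,"dz":0,"yaw":0}]' 1
```

```text
t: 2.6
eef_pos: [0.6179, -0.0345, 0.1485]
tool_rot: [[0.0, 1.0, -0.0], [1.0, -0.0, 0.0], [0.0, -0.0, -1.0]]
contact_force: [0.7, -0.2, 0.3]
grip_width: 0.0931
gripper_force: 0.0
t: 3.6
eef_pos: [0.618, -0.0345, 0.1496]
tool_rot: [[-0.0, 1.0, -0.0], [1.0, 0.0, 0.0], [0.0, -0.0, -1.0]]
contact_force: [0.5, 0.4, -0.2]
grip_width: 0.0175
gripper_force: 0.0
```

```bash
python3 -m handwheel '[{"dx":0,"dy":0,"dz":0,"yaw":0},{"dx":0,"dy":0,"dz":0,"yaw":0},{"dx":0,"dy":0,"dz":0,"yaw":0},{"dx":0,"dy":0,"dz":-0.01,"yaw":0},{"dx":0,"dy":0,"dz":-0.01,"yaw":0},{"dx":0,"dy":0,"dz":-0.02,"yaw":0},{"dx":0,"dy":0,"dz":-0.02,"yaw":0},{"dx":0,"dy":0,"dz":-0.02,"yaw":0},{"dx":0,"dy":0,"dz":-0.02,"yaw":0},{"dx":0,"dy":0,"dz":-0.01,"yaw":0}]' 1; python3 -m handwheel '[{"dx":0,"dy":-0.02,"dz":0,"yaw":0},{"dx":0,"dy":-0.03,"dz":0,"yaw":0},{"dx":0,"dy":-0.04,"dz":0,"yaw":0},{"dx":0,"dy":-0.04,"dz":0,"yaw":0},{"dx":0,"dy":-0.04,"dz":0,"yaw":0},{"dx":0,"dy":-0.04,"dz":0,"yaw":0},{"dx":0,"dy":-0.04,"dz":0,"yaw":0},{"dx":0,"dy":-0.04,"dz":0,"yaw":0},{"dx":0,"dy":-0.03,"dz":0,"yaw":0},{"dx":0,"dy":0,"dz":0,"yaw":0}]' 1
```

```text
t: 4.6
eef_pos: [0.6186, -0.0346, 0.2064]
tool_rot: [[-0.0, 1.0, 0.002], [1.0, 0.0, -0.001], [-0.001, 0.002, -1.0]]
contact_force: [-0.0, 0.2, -5.1]
grip_width: 0.0117
gripper_force: 29.8
t: 5.6
eef_pos: [0.4552, -0.0339, 0.2043]
tool_rot: [[0.0, 1.0, -0.002], [1.0, -0.0, 0.001], [0.001, -0.002, -1.0]]
contact_force: [0.9, -0.0, -4.1]
grip_width: 0.0113
gripper_force: 29.8
```

```bash
python3 -m handwheel '[{"dx":0,"dy":0,"dz":0.02,"yaw":0},{"dx":0,"dy":0,"dz":0.03,"yaw":0},{"dx":0,"dy":0,"dz":0.03,"yaw":0},{"dx":0,"dy":0,"dz":0.03,"yaw":0},{"dx":0,"dy":0,"dz":0.03,"yaw":0},{"dx":0,"dy":0,"dz":0.03,"yaw":0},{"dx":0,"dy":0,"dz":0.02,"yaw":0},{"dx":0,"dy":0,"dz":0.01,"yaw":0},{"dx":0,"dy":0,"dz":0.003,"yaw":0},{"dx":0,"dy":0,"dz":0,"yaw":0}]' 1
```

```text
t: 6.6
eef_pos: [0.4584, -0.0346, 0.1032]
tool_rot: [[-0.0, 1.0, 0.0], [1.0, 0.0, -0.0], [-0.0, 0.0, -1.0]]
contact_force: [-0.2, -1.0, -4.8]
grip_width: 0.012
gripper_force: 29.8
```

```bash
python3 -m handwheel '[{"dx":0,"dy":0,"dz":0.002,"yaw":0},{"dx":0,"dy":0,"dz":0.002,"yaw":0},{"dx":0,"dy":0,"dz":0.002,"yaw":0},{"dx":0,"dy":0,"dz":0.001,"yaw":0},{"dx":0,"dy":0,"dz":0,"yaw":0},{"dx":0,"dy":0,"dz":0,"yaw":0},{"dx":0,"dy":0,"dz":0,"yaw":0},{"dx":0,"dy":0,"dz":0,"yaw":0},{"dx":0,"dy":0,"dz":0,"yaw":0},{"dx":0,"dy":0,"dz":0,"yaw":0}]' 1;  python3 -m handwheel '[{"dx":0,"dy":0,"dz":0,"yaw":0},{"dx":0,"dy":0,"dz":0,"yaw":0},{"dx":0,"dy":0,"dz":0,"yaw":0},{"dx":0,"dy":0,"dz":0,"yaw":0},{"dx":0,"dy":0,"dz":0,"yaw":0},{"dx":0,"dy":0,"dz":0,"yaw":0},{"dx":0,"dy":0,"dz":0,"yaw":0},{"dx":0,"dy":0,"dz":0,"yaw":0},{"dx":0,"dy":0,"dz":0,"yaw":0},{"dx":0,"dy":0,"dz":0,"yaw":0}]' -1
```

```text
t: 7.6
eef_pos: [0.458, -0.0345, 0.0997]
tool_rot: [[0.0, 1.0, 0.0], [1.0, -0.0, -0.0], [-0.0, 0.0, -1.0]]
contact_force: [-0.5, 0.1, -5.1]
grip_width: 0.0119
gripper_force: 29.8
t: 8.6
eef_pos: [0.458, -0.0345, 0.0996]
tool_rot: [[-0.0, 1.0, -0.0], [1.0, 0.0, -0.0], [-0.0, -0.0, -1.0]]
contact_force: [0.1, 0.8, -0.3]
grip_width: 0.0869
gripper_force: 0.0
```

```bash
python3 -m handwheel '[{"dx":0,"dy":0,"dz":-0.02,"yaw":0},{"dx":0,"dy":0,"dz":-0.04,"yaw":0},{"dx":0,"dy":0,"dz":-0.04,"yaw":0},{"dx":0,"dy":0,"dz":-0.05,"yaw":0},{"dx":0,"dy":0,"dz":-0.05,"yaw":0},{"dx":-0.04,"dy":0.056,"dz":-0.03,"yaw":0},{"dx":-0.04,"dy":0.056,"dz":-0.03,"yaw":0},{"dx":-0.04,"dy":0.056,"dz":-0.03,"yaw":0},{"dx":-0.04,"dy":0.056,"dz":-0.03,"yaw":0},{"dx":-0.04,"dy":0.056,"dz":-0.03,"yaw":0}]' -1; python3 -m handwheel '[{"dx":0,"dy":0,"dz":0,"yaw":0},{"dx":0,"dy":0,"dz":0,"yaw":0},{"dx":0,"dy":0,"dz":0,"yaw":0},{"dx":0,"dy":0,"dz":0,"yaw":0},{"dx":0,"dy":0,"dz":0,"yaw":0},{"dx":0,"dy":0,"dz":0,"yaw":0},{"dx":0,"dy":0,"dz":0,"yaw":0},{"dx":0,"dy":0,"dz":0,"yaw":0},{"dx":0,"dy":0,"dz":0,"yaw":0},{"dx":0,"dy":0,"dz":0,"yaw":0}]' -1
python3 - <<'E'
from h import *
c=cap("wrist","w3");a=cap("scene","s3")
im=c["img"].astype(int);print(c["s"]["eef_pos"])
p=proj(c,[[.599,-.137,.175]])[0];print("pred",p)
m=((im[...,0]-im[...,2])>3)&(im.sum(2)<270)&(im.sum(2)>60)
x0,y0=int(p[0])-30,int(p[1])-50
for s in blobs(m[y0:y0+90,x0:x0+60],60):print(s,x0,y0)
E
```

```text
t: 9.6
eef_pos: [0.5989, -0.1352, 0.2762]
tool_rot: [[-0.0, 1.0, 0.001], [1.0, 0.0, -0.0], [-0.0, 0.001, -1.0]]
contact_force: [0.7, 0.1, 0.6]
grip_width: 0.0931
gripper_force: 0.0
t: 10.6
eef_pos: [0.598, -0.1345, 0.2746]
tool_rot: [[-0.0, 1.0, -0.0], [1.0, 0.0, 0.0], [0.0, -0.0, -1.0]]
contact_force: [-0.3, -0.1, -0.2]
grip_width: 0.093
gripper_force: 0.0
[ 0.59801964 -0.13446007  0.27460915]
pred [258.2217623  197.82997765]
([20, 20, 15, 70, 745], [26.0, 53.8]) 228 147
```

View pics/w3.png

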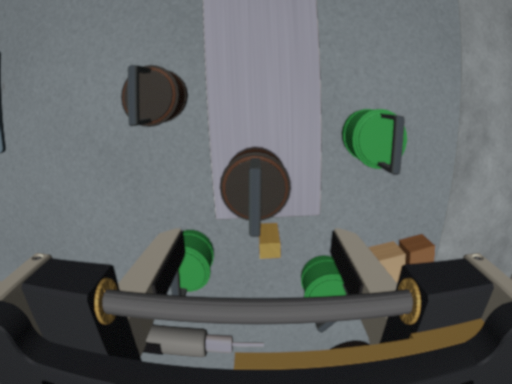

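Pot 1's bar is at (254,201) and pot 2 stands upright on the bench at (150,95), with the gauge at (270,240). I'm going down on pot 1.

```bash
python3 -m handwheel '[{"dx":-0.004,"dy":-0.003,"dz":0.025,"yaw":0},{"dx":-0.004,"dy":-0.003,"dz":0.025,"yaw":0},{"dx":0,"dy":0,"dz":0.025,"yaw":0},{"dx":0,"dy":0,"dz":0.025,"yaw":0},{"dx":0,"dy":0,"dz":0.025,"yaw":0},{"dx":0,"dy":0,"dz":0.025,"yaw":0},{"dx":0,"dy":0,"dz":0.025,"yaw":0},{"dx":0,"dy":0,"dz":0.025,"yaw":0},{"dx":0,"dy":0,"dz":0.025,"yaw":0},{"dx":0,"dy":0,"dz":0.024,"yaw":0}]' -1; python3 -m handwheel '[{"dx":0,"dy":0,"dz":0,"yaw":0},{"dx":0,"dy":0,"dz":0,"yaw":0},{"dx":0,"dy":0,"dz":0,"yaw":0},{"dx":0,"dy":0,"dz":0,"yaw":0},{"dx":0,"dy":0,"dz":0,"yaw":0},{"dx":0,"dy":0,"dz":0,"yaw":0},{"dx":0,"dy":0,"dz":0,"yaw":0},{"dx":0,"dy":0,"dz":0,"yaw":0},{"dx":0,"dy":0,"dz":0,"yaw":0},{"dx":0,"dy":0,"dz":0,"yaw":0}]' 1;  python3 -m handwheel '[{"dx":0,"dy":0,"dz":0,"yaw":0},{"dx":0,"dy":0,"dz":0,"yaw":0},{"dx":0,"dy":0,"dz":0,"yaw":0},{"dx":0,"dy":0,"dz":-0.01,"yaw":0},{"dx":0,"dy":0,"dz":-0.01,"yaw":0},{"dx":0,"dy":0,"dz":-0.02,"yaw":0},{"dx":0,"dy":0,"dz":-0.02,"yaw":0},{"dx":0,"dy":0,"dz":-0.02,"yaw":0},{"dx":0,"dy":0,"dz":-0.02,"yaw":0},{"dx":0,"dy":0,"dz":-0.01,"yaw":0}]' 1
```

```text
t: 11.7
eef_pos: [0.595, -0.1384, 0.1491]
tool_rot: [[-0.0, 1.0, -0.0], [1.0, 0.0, 0.0], [0.0, -0.0, -1.0]]
contact_force: [0.5, -0.1, 0.0]
grip_width: 0.0933
gripper_force: 0.0
t: 12.7
eef_pos: [0.595, -0.1385, 0.1501]
tool_rot: [[-0.0, 1.0, -0.0], [1.0, 0.0, 0.0], [0.0, -0.0, -1.0]]
contact_force: [-0.2, -0.2, -0.2]
grip_width: 0.0175
gripper_force: 0.0
t: 13.7
eef_pos: [0.5956, -0.1387, 0.2069]
tool_rot: [[-0.0, 1.0, 0.002], [1.0, 0.0, -0.001], [-0.001, 0.002, -1.0]]
contact_force: [0.6, 0.9, -6.8]
grip_width: 0.0119
gripper_force: 30.0
```

```bash
python3 -m handwheel '[{"dx":-0.004,"dy":-0.01,"dz":0,"yaw":0},{"dx":-0.004,"dy":-0.03,"dz":0,"yaw":0},{"dx":-0.004,"dy":-0.03,"dz":0,"yaw":0},{"dx":-0.004,"dy":-0.04,"dz":0,"yaw":0},{"dx":-0.004,"dy":-0.04,"dz":0,"yaw":0},{"dx":0,"dy":-0.04,"dz":0,"yaw":0},{"dx":0,"dy":-0.04,"dz":0,"yaw":0},{"dx":0,"dy":-0.03,"dz":0,"yaw":0},{"dx":0,"dy":-0.02,"dz":0,"yaw":0},{"dx":0,"dy":0,"dz":0,"yaw":0}]' 1; python3 -m handwheel '[{"dx":0,"dy":0,"dz":0.02,"yaw":0},{"dx":0,"dy":0,"dz":0.03,"yaw":0},{"dx":0,"dy":0,"dz":0.03,"yaw":0},{"dx":0,"dy":0,"dz":0.03,"yaw":0},{"dx":0,"dy":0,"dz":0.03,"yaw":0},{"dx":0,"dy":0,"dz":0.03,"yaw":0},{"dx":0,"dy":0,"dz":0.02,"yaw":0},{"dx":0,"dy":0,"dz":0.01,"yaw":0},{"dx":0,"dy":0,"dz":0.003,"yaw":0},{"dx":0,"dy":0,"dz":0,"yaw":0}]' 1;python3 -m handwheel '[{"dx":0,"dy":0,"dz":0.002,"yaw":0},{"dx":0,"dy":0,"dz":0.002,"yaw":0},{"dx":0,"dy":0,"dz":0.002,"yaw":0},{"dx":0,"dy":0,"dz":0.001,"yaw":0},{"dx":0,"dy":0,"dz":0,"yaw":0},{"dx":0,"dy":0,"dz":0,"yaw":0},{"dx":0,"dy":0,"dz":0,"yaw":0},{"dx":0,"dy":0,"dz":0,"yaw":0},{"dx":0,"dy":0,"dz":0,"yaw":0},{"dx":0,"dy":0,"dz":0,"yaw":0}]' 1
```

```text
t: 14.7
eef_pos: [0.4536, -0.1483, 0.2051]
tool_rot: [[0.001, 1.0, -0.001], [1.0, -0.001, 0.0], [0.0, -0.001, -1.0]]
contact_force: [0.8, -0.9, -6.7]
grip_width: 0.0117
gripper_force: 30.0
t: 15.7
eef_pos: [0.4554, -0.1486, 0.1038]
tool_rot: [[-0.0, 1.0, 0.0], [1.0, 0.0, -0.0], [-0.0, 0.0, -1.0]]
contact_force: [-0.1, -0.1, -5.7]
grip_width: 0.012
gripper_force: 30.0
t: 16.7
eef_pos: [0.455, -0.1485, 0.1002]
tool_rot: [[-0.0, 1.0, 0.0], [1.0, 0.0, -0.0], [-0.0, 0.0, -1.0]]
contact_force: [-0.3, -0.4, -5.9]
grip_width: 0.0119
gripper_force: 30.0
```

```bash
python3 -m handwheel '[{"dx":0,"dy":0,"dz":0,"yaw":0},{"dx":0,"dy":0,"dz":0,"yaw":0},{"dx":0,"dy":0,"dz":0,"yaw":0},{"dx":0,"dy":0,"dz":0,"yaw":0},{"dx":0,"dy":0,"dz":0,"yaw":0},{"dx":0,"dy":0,"dz":0,"yaw":0},{"dx":0,"dy":0,"dz":0,"yaw":0},{"dx":0,"dy":0,"dz":0,"yaw":0},{"dx":0,"dy":0,"dz":0,"yaw":0},{"dx":0,"dy":0,"dz":0,"yaw":0}]' -1; python3 -m handwheel '[{"dx":0,"dy":0,"dz":-0.02,"yaw":0},{"dx":0,"dy":0,"dz":-0.04,"yaw":0},{"dx":0,"dy":0,"dz":-0.04,"yaw":0},{"dx":0,"dy":0,"dz":-0.05,"yaw":0},{"dx":0,"dy":0,"dz":-0.05,"yaw":0},{"dx":-0.04,"dy":0.06,"dz":0,"yaw":0},{"dx":-0.04,"dy":0.06,"dz":0,"yaw":0},{"dx":-0.04,"dy":0.06,"dz":0,"yaw":0},{"dx":-0.04,"dy":0.06,"dz":0,"yaw":0},{"dx":-0.04,"dy":0.06,"dz":0,"yaw":0}]' -1;  python3 -m handwheel '[{"dx":0,"dy":0,"dz":0,"yaw":0},{"dx":0,"dy":0,"dz":0,"yaw":0},{"dx":0,"dy":0,"dz":0,"yaw":0},{"dx":0,"dy":0,"dz":0,"yaw":0},{"dx":0,"dy":0,"dz":0,"yaw":0},{"dx":0,"dy":0,"dz":0,"yaw":0},{"dx":0,"dy":0,"dz":0,"yaw":0},{"dx":0,"dy":0,"dz":0,"yaw":0},{"dx":0,"dy":0,"dz":0,"yaw":0},{"dx":0,"dy":0,"dz":0,"yaw":0}]' 1
python3 - <<'E'
from h import *
c=cap("wrist","w4");a=cap("scene","s4");print(c["s"]["eef_pos"],c["P"],c["s"]["grip_width"])
w=cv2.resize(c["img"][100:300,130:390],None,fx=3,fy=3,interpolation=cv2.INTER_CUBIC);cv2.imwrite("pics/w4c.png",w)
E
```

```text
t: 17.7
eef_pos: [0.455, -0.1485, 0.1001]
tool_rot: [[0.0, 1.0, -0.0], [1.0, -0.0, 0.0], [0.0, -0.0, -1.0]]
contact_force: [-0.6, 0.8, 0.1]
grip_width: 0.0874
gripper_force: 0.0
t: 18.7
eef_pos: [0.6062, -0.2492, 0.201]
tool_rot: [[0.0, 1.0, 0.001], [1.0, -0.0, -0.0], [-0.0, 0.001, -1.0]]
contact_force: [-0.3, -0.5, 0.4]
grip_width: 0.0929
gripper_force: 0.0
t: 19.7
eef_pos: [0.605, -0.2485, 0.2001]
tool_rot: [[0.0, 1.0, -0.0], [1.0, -0.0, 0.0], [0.0, -0.0, -1.0]]
contact_force: [0.7, -0.4, 0.2]
grip_width: 0.0176
gripper_force: 0.0
[ 0.60498841 -0.24848477  0.20008183] [ 0.60486016 -0.16281966  0.36564662] 0.017606118747636727
```

View pics/w4c.png

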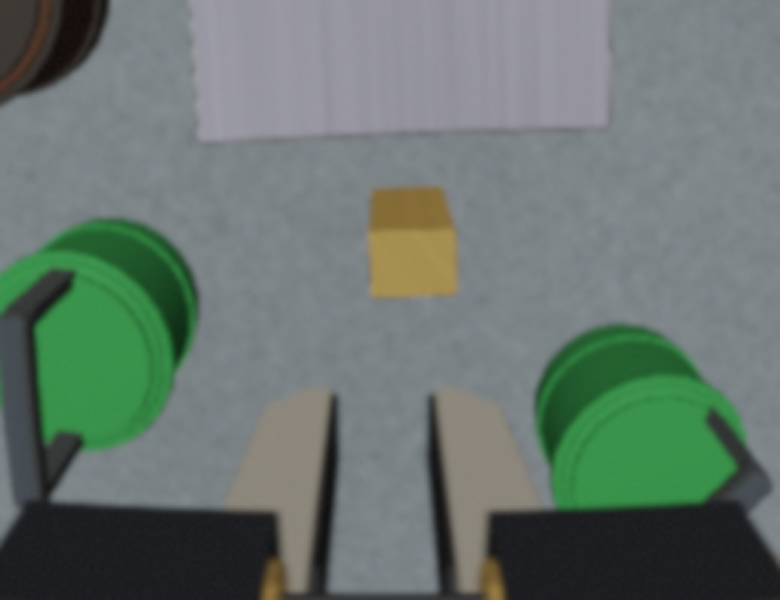

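The gauge's top face is at crop (414,262), i.e. wrist pixel (267.7,187), with the platform's -y edge at crop row 135. The nearest green pots are about 120 mm off.

Run:
```python
from h import *
c=cap("wrist");a=cap("scene");b=cap("side")
g=lambda x,y:(130+x/3-.33,100+y/3-.33)
A=lambda x,y:(120+x/3.4-.35,165+y/3.4-.35)
print(tri([(c,g(414,262)),(a,A(165,196))]))
for z in(.06,.065,.07):
    q=plane(c,[g(370,230),g(456,228),g(458,294),g(372,297)],z);print(z,q.mean(0).round(4),[round(float(np.linalg.norm(q[i]-q[(i+1)%4]))*1e3,1) for i in range(4)])
print(plane(c,[g(200,142),g(607,127)],.05).round(4).tolist())
```

```text
(array([ 0.61573766, -0.24815552,  0.07299219]), [0.3, 0.3])
0.06 [ 0.6163 -0.2525  0.06  ] [30.4, 24.6, 31.1, 25.0]
0.065 [ 0.6161 -0.251   0.065 ] [29.9, 24.2, 30.6, 24.6]
0.07 [ 0.6159 -0.2496  0.07  ] [29.4, 23.8, 30.1, 24.2]
[[0.5391, -0.2098, 0.05], [0.6865, -0.204, 0.05]]
```

```bash
python3 -m handwheel '[{"dx":-0.003,"dy":0.022,"dz":0.02,"yaw":0},{"dx":0,"dy":0,"dz":0.03,"yaw":0},{"dx":0,"dy":0,"dz":0.03,"yaw":0},{"dx":0,"dy":0,"dz":0.03,"yaw":0},{"dx":0,"dy":0,"dz":0.03,"yaw":0},{"dx":0,"dy":0,"dz":0.03,"yaw":0},{"dx":0,"dy":0,"dz":0.03,"yaw":0},{"dx":0,"dy":0,"dz":0.03,"yaw":0},{"dx":0,"dy":0,"dz":0.01,"yaw":0},{"dx":0,"dy":0,"dz":0,"yaw":0}]' 1;python3 -m handwheel '[{"dx":0,"dy":0,"dz":0,"yaw":0},{"dx":0,"dy":0,"dz":0.001,"yaw":0},{"dx":0,"dy":0,"dz":0.001,"yaw":0},{"dx":0,"dy":0,"dz":0.001,"yaw":0},{"dx":0,"dy":0,"dz":0.001,"yaw":0},{"dx":0,"dy":0,"dz":0.001,"yaw":0},{"dx":0,"dy":0,"dz":0.001,"yaw":0},{"dx":0,"dy":0,"dz":0,"yaw":0},{"dx":0,"dy":0,"dz":0,"yaw":0},{"dx":0,"dy":0,"dz":0,"yaw":0}]' 1
```

```text
t: 20.95
eef_pos: [0.6155, -0.2496, 0.0788]
tool_rot: [[0.0, 1.0, -0.002], [1.0, -0.0, 0.001], [0.001, -0.002, -1.0]]
contact_force: [-0.3, -0.2, 0.6]
grip_width: 0.0003
gripper_force: 0.0
t: 21.95
eef_pos: [0.616, -0.25, 0.0771]
tool_rot: [[-0.0, 1.0, -0.0], [1.0, 0.0, -0.0], [-0.0, -0.0, -1.0]]
contact_force: [-0.8, -0.9, -0.1]
grip_width: 0.0008
gripper_force: 0.0
```

```bash
python3 -m handwheel '[{"dx":0,"dy":0,"dz":0.001,"yaw":0},{"dx":0,"dy":0,"dz":0.001,"yaw":0},{"dx":0,"dy":0,"dz":0.001,"yaw":0},{"dx":0,"dy":0,"dz":0.001,"yaw":0},{"dx":0,"dy":0,"dz":0.001,"yaw":0},{"dx":0,"dy":0,"dz":0.001,"yaw":0},{"dx":0,"dy":0,"dz":0,"yaw":0},{"dx":0,"dy":0,"dz":0,"yaw":0},{"dx":0,"dy":0,"dz":0,"yaw":0},{"dx":0,"dy":0,"dz":0,"yaw":0}]' 1 | grep -E "eef|contact"
```

```text
eef_pos: [0.616, -0.25, 0.0742]
contact_force: [-0.0, 0.9, 0.5]
```

```bash
python3 -m handwheel '[{"dx":0,"dy":0,"dz":0.001,"yaw":0},{"dx":0,"dy":0,"dz":0.001,"yaw":0},{"dx":0,"dy":0,"dz":0.001,"yaw":0},{"dx":0,"dy":0,"dz":0.001,"yaw":0},{"dx":0,"dy":0,"dz":0,"yaw":0},{"dx":0,"dy":0,"dz":0,"yaw":0},{"dx":0,"dy":0,"dz":0,"yaw":0},{"dx":0,"dy":0,"dz":0,"yaw":0},{"dx":0,"dy":0,"dz":0,"yaw":0},{"dx":0,"dy":0,"dz":0,"yaw":0}]' 1 | grep -E "eef|contact"
```

```text
eef_pos: [0.6161, -0.25, 0.0737]
contact_force: [-3.5, 0.4, 9.1]
```

```bash
python3 -m handwheel '[{"dx":0,"dy":0,"dz":-0.02,"yaw":0},{"dx":0,"dy":0,"dz":-0.01,"yaw":0},{"dx":0.03,"dy":0,"dz":0,"yaw":0},{"dx":0.04,"dy":0,"dz":0,"yaw":0},{"dx":0.04,"dy":0,"dz":0,"yaw":0},{"dx":0,"dy":0,"dz":0.02,"yaw":0},{"dx":0,"dy":0,"dz":0.02,"yaw":0},{"dx":0,"dy":0,"dz":0.02,"yaw":0},{"dx":0,"dy":0,"dz":0.008,"yaw":0},{"dx":0,"dy":0,"dz":0,"yaw":0}]' 1 | grep -E "eef|contact"; python3 -m handwheel '[{"dx":0,"dy":0,"dz":0.001,"yaw":0},{"dx":0,"dy":0,"dz":0.001,"yaw":0},{"dx":0,"dy":0,"dz":0.001,"yaw":0},{"dx":0,"dy":0,"dz":0.001,"yaw":0},{"dx":0,"dy":0,"dz":0,"yaw":0},{"dx":0,"dy":0,"dz":0,"yaw":0},{"dx":0,"dy":0,"dz":0,"yaw":0},{"dx":0,"dy":0,"dz":0,"yaw":0},{"dx":0,"dy":0,"dz":0,"yaw":0},{"dx":0,"dy":0,"dz":0,"yaw":0}]' 1 | grep -E "eef|contact"
```

```text
eef_pos: [0.6152, -0.1953, 0.0516]
contact_force: [-0.1, 0.2, -0.1]
eef_pos: [0.616, -0.195, 0.0512]
contact_force: [-0.7, -0.0, 0.2]
```

```bash
python3 -m handwheel '[{"dx":0,"dy":0,"dz":0.001,"yaw":0},{"dx":0,"dy":0,"dz":0.001,"yaw":0},{"dx":0,"dy":0,"dz":0.001,"yaw":0},{"dx":0,"dy":0,"dz":0.001,"yaw":0},{"dx":0,"dy":0,"dz":0.001,"yaw":0},{"dx":0,"dy":0,"dz":0,"yaw":0},{"dx":0,"dy":0,"dz":0,"yaw":0},{"dx":0,"dy":0,"dz":0,"yaw":0},{"dx":0,"dy":0,"dz":0,"yaw":0},{"dx":0,"dy":0,"dz":0,"yaw":0}]' 1 | grep -E "eef|contact"
```

```text
eef_pos: [0.6161, -0.195, 0.0503]
contact_force: [-3.3, 1.6, 10.0]
```

```bash
python3 -m handwheel '[{"dx":0,"dy":0,"dz":-0.04,"yaw":0},{"dx":0,"dy":0,"dz":-0.06,"yaw":0},{"dx":0,"dy":0,"dz":-0.06,"yaw":0},{"dx":0.04,"dy":0,"dz":-0.06,"yaw":0},{"dx":0.07,"dy":0,"dz":-0.06,"yaw":0},{"dx":0.07,"dy":0,"dz":-0.06,"yaw":0},{"dx":0.07,"dy":0,"dz":-0.06,"yaw":0},{"dx":0.07,"dy":0,"dz":-0.04,"yaw":0},{"dx":0.07,"dy":0,"dz":0,"yaw":0},{"dx":0.06,"dy":0,"dz":0,"yaw":0}]' -1 | grep -E "eef|contact"; python3 -m handwheel '[{"dx":0.06,"dy":-0.006,"dz":0,"yaw":0},{"dx":0.07,"dy":-0.006,"dz":0,"yaw":0},{"dx":0.07,"dy":-0.006,"dz":0,"yaw":0},{"dx":0.06,"dy":-0.006,"dz":0,"yaw":0},{"dx":0.04,"dy":-0.006,"dz":0,"yaw":0},{"dx":0.03,"dy":-0.006,"dz":0,"yaw":0},{"dx":0,"dy":0,"dz":0,"yaw":0},{"dx":0,"dy":0,"dz":0,"yaw":0},{"dx":0,"dy":0,"dz":0,"yaw":0},{"dx":0,"dy":0,"dz":0,"yaw":0}]' -1 | grep -E "eef|contact"
python3 - <<'E'
from h import *
c=cap("wrist","w5");print(c["s"]["eef_pos"],c["s"]["joint_pos"].round(2))
print(proj(c,[[.598,.195,.158],[.598,.195,.117]]))
cv2.imwrite("pics/w5c.png",cv2.resize(c["img"][100:300,150:410],None,fx=3,fy=3,interpolation=cv2.INTER_CUBIC))
E
```

```text
eef_pos: [0.6162, 0.0318, 0.2699]
contact_force: [0.6, 0.3, -0.1]
eef_pos: [0.5984, 0.1938, 0.2687]
contact_force: [0.4, -0.1, 0.6]
[0.5983521  0.19380534 0.26866617] [ 0.14  0.38  1.25 -0.    1.52  0.14]
[[256.7896963  190.55763623]
 [256.8023855  179.68899761]]
```

View pics/w5c.png

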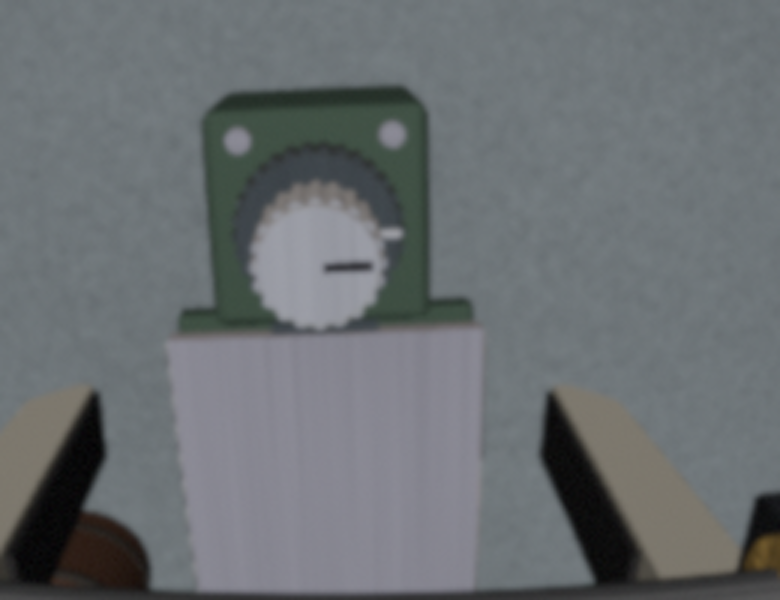

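Close view of the adjuster: the knob top is centred at crop (318,264) with its index line pointing along +x. The ring's white mark is at crop (390,233), also along +x.

```bash
python3 -m handwheel '[{"dx":0.003,"dy":-0.001,"dz":0.02,"yaw":0},{"dx":0.003,"dy":-0.001,"dz":0.04,"yaw":0},{"dx":0,"dy":0,"dz":0.04,"yaw":0},{"dx":0,"dy":0,"dz":0.05,"yaw":0},{"dx":0,"dy":0,"dz":0.05,"yaw":0},{"dx":0,"dy":0,"dz":0.05,"yaw":0},{"dx":0,"dy":0,"dz":0.05,"yaw":0},{"dx":0,"dy":0,"dz":0.03,"yaw":0},{"dx":0,"dy":0,"dz":0.017,"yaw":0},{"dx":0,"dy":0,"dz":0,"yaw":0}]' -1 | grep -E "eef|contact"; python3 -m handwheel '[{"dx":0,"dy":0,"dz":0,"yaw":0},{"dx":0,"dy":0,"dz":0,"yaw":0},{"dx":0,"dy":0,"dz":0,"yaw":0},{"dx":0,"dy":0,"dz":0,"yaw":0},{"dx":0,"dy":0,"dz":0,"yaw":0},{"dx":0,"dy":0,"dz":0,"yaw":0},{"dx":0,"dy":0,"dz":0,"yaw":0},{"dx":0,"dy":0,"dz":0,"yaw":0},{"dx":0,"dy":0,"dz":0,"yaw":0},{"dx":0,"dy":0,"dz":0,"yaw":0}]' 1
```

```text
eef_pos: [0.596, 0.1977, 0.0935]
contact_force: [0.1, -0.5, 1.2]
t: 31.0
eef_pos: [0.5967, 0.1981, 0.0957]
tool_rot: [[-0.0, 1.0, -0.0], [1.0, 0.0, 0.0], [0.0, -0.0, -1.0]]
contact_force: [-2.9, -0.6, 5.8]
grip_width: 0.0616
gripper_force: 30.0
```

```bash
python3 -m handwheel '[{"dx":0,"dy":0,"dz":0,"yaw":-0.03},{"dx":0,"dy":0,"dz":0,"yaw":-0.06},{"dx":0,"dy":0,"dz":0,"yaw":-0.09},{"dx":0,"dy":0,"dz":0,"yaw":-0.09},{"dx":0,"dy":0,"dz":0,"yaw":-0.09},{"dx":0,"dy":0,"dz":0,"yaw":-0.09},{"dx":0,"dy":0,"dz":0,"yaw":-0.09},{"dx":0,"dy":0,"dz":0,"yaw":-0.09},{"dx":0,"dy":0,"dz":0,"yaw":-0.09},{"dx":0,"dy":0,"dz":0,"yaw":-0.09}]' 1 | grep -E "eef|rot|contact|force";python3 -m handwheel '[{"dx":0,"dy":0,"dz":0,"yaw":-0.09},{"dx":0,"dy":0,"dz":0,"yaw":-0.09},{"dx":0,"dy":0,"dz":0,"yaw":-0.09},{"dx":0,"dy":0,"dz":0,"yaw":-0.09},{"dx":0,"dy":0,"dz":0,"yaw":-0.09},{"dx":0,"dy":0,"dz":0,"yaw":-0.09},{"dx":0,"dy":0,"dz":0,"yaw":-0.05},{"dx":0,"dy":0,"dz":0,"yaw":0},{"dx":0,"dy":0,"dz":0,"yaw":0},{"dx":0,"dy":0,"dz":0,"yaw":0}]' 1| grep -E "eef|rot|contact|force"; python3 -c "
from plant import manip
s=manip.state();print(s['joint_pos'][5],s['wrist_torque'])"
```

```text
eef_pos: [0.5941, 0.1962, 0.0957]
tool_rot: [[-0.957, 0.288, -0.006], [0.288, 0.957, -0.003], [0.005, -0.005, -1.0]]
contact_force: [-11.8, -8.7, 12.4]
gripper_force: 30.0
eef_pos: [0.5945, 0.1939, 0.0957]
tool_rot: [[-0.809, -0.588, -0.005], [-0.588, 0.809, -0.007], [0.008, -0.002, -1.0]]
contact_force: [-11.1, -13.5, 12.1]
gripper_force: 30.0
-2.0561509894404852 [-2.1997929   1.69000131  0.15251634]
```

```bash
python3 -m handwheel '[{"dx":0,"dy":0,"dz":0,"yaw":0},{"dx":0,"dy":0,"dz":0,"yaw":0},{"dx":0,"dy":0,"dz":0,"yaw":0},{"dx":0,"dy":0,"dz":0,"yaw":0},{"dx":0,"dy":0,"dz":0,"yaw":0},{"dx":0,"dy":0,"dz":0,"yaw":0},{"dx":0,"dy":0,"dz":0,"yaw":0},{"dx":0,"dy":0,"dz":0,"yaw":0},{"dx":0,"dy":0,"dz":0,"yaw":0},{"dx":0,"dy":0,"dz":0,"yaw":0}]' -1 | grep -E "eef|rot|contact|force";python3 -m handwheel '[{"dx":0,"dy":0,"dz":-0.02,"yaw":0},{"dx":0,"dy":0,"dz":-0.04,"yaw":0},{"dx":0,"dy":0,"dz":-0.05,"yaw":0},{"dx":0,"dy":0,"dz":-0.05,"yaw":0},{"dx":0,"dy":0,"dz":-0.05,"yaw":0},{"dx":0,"dy":0,"dz":-0.05,"yaw":0},{"dx":0,"dy":0,"dz":-0.04,"yaw":0},{"dx":0,"dy":0,"dz":0,"yaw":0},{"dx":0,"dy":0,"dz":0,"yaw":0},{"dx":0,"dy":0,"dz":0,"yaw":0}]' -1| grep -E "eef|rot|contact|force"
python3 - <<'E'
from h import *
c=cap("wrist","w6");a=cap("scene","s6");print(c["s"]["eef_pos"],c["s"]["joint_pos"].round(2))
print(proj(c,[[.598,.195,.158],[.598,.195,.117]]))
x=cv2.resize(c["img"][100:300,150:350],None,fx=2,fy=2,interpolation=cv2.INTER_CUBIC)
y=cv2.resize(a["img"][205:285,275:355],None,fx=5,fy=5,interpolation=cv2.INTER_CUBIC)
cv2.imwrite("pics/w6c.png",np.hstack([x,y]))
E
```

```text
eef_pos: [0.597, 0.198, 0.0951]
tool_rot: [[-0.809, -0.588, -0.0], [-0.588, 0.809, -0.0], [0.0, 0.0, -1.0]]
contact_force: [0.1, 0.2, 0.0]
gripper_force: 0.0
eef_pos: [0.5963, 0.1979, 0.2438]
tool_rot: [[-0.809, -0.588, -0.002], [-0.588, 0.809, -0.0], [0.002, 0.001, -1.0]]
contact_force: [0.4, -0.3, -0.5]
gripper_force: 0.0
[0.59625877 0.19787329 0.24375242] [ 0.14  0.39  1.29 -0.    1.47 -2.06]
[[252.28931654 197.7111479 ]
 [252.9055487  185.1379426 ]]
```

View pics/w6c.png

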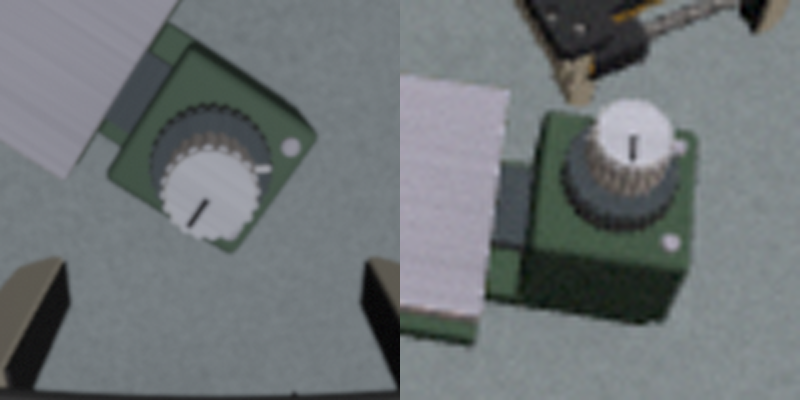

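Left panel: the ring's mark kept pace with the gripper, so the ring has slackened by about 126°. The right panel shows the knob's index line unmoved. Next I'm gripping the knob.

```bash
python3 -m handwheel '[{"dx":0.001,"dy":-0.002,"dz":0.01,"yaw":-0.05},{"dx":0,"dy":0,"dz":0.03,"yaw":-0.05},{"dx":0,"dy":0,"dz":0.03,"yaw":-0.05},{"dx":0,"dy":0,"dz":0.03,"yaw":-0.05},{"dx":0,"dy":0,"dz":0.03,"yaw":0},{"dx":0,"dy":0,"dz":0.03,"yaw":0},{"dx":0,"dy":0,"dz":0.03,"yaw":0},{"dx":0,"dy":0,"dz":0.03,"yaw":0},{"dx":0,"dy":0,"dz":0.01,"yaw":0},{"dx":0,"dy":0,"dz":0,"yaw":0}]' -1 | grep -E "eef|contact"; python3 -m handwheel '[{"dx":0,"dy":0,"dz":0,"yaw":0},{"dx":0,"dy":0,"dz":0,"yaw":0},{"dx":0,"dy":0,"dz":0,"yaw":0},{"dx":0,"dy":0,"dz":0,"yaw":0},{"dx":0,"dy":0,"dz":0,"yaw":0},{"dx":0,"dy":0,"dz":0,"yaw":0},{"dx":0,"dy":0,"dz":0,"yaw":0},{"dx":0,"dy":0,"dz":0,"yaw":0},{"dx":0,"dy":0,"dz":0,"yaw":0},{"dx":0,"dy":0,"dz":0,"yaw":0}]' 1
```

```text
eef_pos: [0.5962, 0.1968, 0.1286]
contact_force: [-0.4, 0.6, 0.2]
t: 37.1
eef_pos: [0.5975, 0.1967, 0.1302]
tool_rot: [[-0.588, -0.809, 0.001], [-0.809, 0.588, -0.0], [-0.0, -0.001, -1.0]]
contact_force: [1.4, -1.7, 0.2]
grip_width: 0.0416
gripper_force: 30.0
```

Small lateral force, so the centring is good. Turning clockwise (tool yaw +).

```bash
python3 -m handwheel '[{"dx":0,"dy":0,"dz":0,"yaw":0.03},{"dx":0,"dy":0,"dz":0,"yaw":0.06},{"dx":0,"dy":0,"dz":0,"yaw":0.09},{"dx":0,"dy":0,"dz":0,"yaw":0.09},{"dx":0,"dy":0,"dz":0,"yaw":0.09},{"dx":0,"dy":0,"dz":0,"yaw":0.09},{"dx":0,"dy":0,"dz":0,"yaw":0.09},{"dx":0,"dy":0,"dz":0,"yaw":0.09},{"dx":0,"dy":0,"dz":0,"yaw":0.09},{"dx":0,"dy":0,"dz":0,"yaw":0.09}]' 1 | grep -E "eef|rot|contact|force"
python3 - <<'E'
from h import *
c=cap("wrist","w7");print(c["s"]["joint_pos"][5],c["s"]["wrist_torque"])
E
```

```text
eef_pos: [0.5981, 0.1949, 0.1302]
tool_rot: [[-0.944, 0.329, 0.002], [0.329, 0.944, -0.003], [-0.002, -0.002, -1.0]]
contact_force: [3.4, -8.0, -0.5]
gripper_force: 30.0
-1.0943724682007272 [-1.01943602 -0.61566802  0.42169193]
```

```bash
python3 -m handwheel '[{"dx":0,"dy":0,"dz":0,"yaw":0.09},{"dx":0,"dy":0,"dz":0,"yaw":0.09},{"dx":0,"dy":0,"dz":0,"yaw":0.09},{"dx":0,"dy":0,"dz":0,"yaw":0.09},{"dx":0,"dy":0,"dz":0,"yaw":0.09},{"dx":0,"dy":0,"dz":0,"yaw":0.09},{"dx":0,"dy":0,"dz":0,"yaw":0.09},{"dx":0,"dy":0,"dz":0,"yaw":0.09},{"dx":0,"dy":0,"dz":0,"yaw":0.09},{"dx":0,"dy":0,"dz":0,"yaw":0.09}]' 1 | grep -E "eef|rot|contact|force"; python3 -m handwheel '[{"dx":0,"dy":0,"dz":0,"yaw":0.09},{"dx":0,"dy":0,"dz":0,"yaw":0.09},{"dx":0,"dy":0,"dz":0,"yaw":0.09},{"dx":0,"dy":0,"dz":0,"yaw":0.09},{"dx":0,"dy":0,"dz":0,"yaw":0.09},{"dx":0,"dy":0,"dz":0,"yaw":0.09},{"dx":0,"dy":0,"dz":0,"yaw":0.09},{"dx":0,"dy":0,"dz":0,"yaw":0.09},{"dx":0,"dy":0,"dz":0,"yaw":0.09},{"dx":0,"dy":0,"dz":0,"yaw":0.09}]' 1 | grep -E "eef|rot|contact|force";python3 -m handwheel '[{"dx":0,"dy":0,"dz":0,"yaw":0.09},{"dx":0,"dy":0,"dz":0,"yaw":0.09},{"dx":0,"dy":0,"dz":0,"yaw":0.09},{"dx":0,"dy":0,"dz":0,"yaw":0.09},{"dx":0,"dy":0,"dz":0,"yaw":0},{"dx":0,"dy":0,"dz":0,"yaw":0},{"dx":0,"dy":0,"dz":0,"yaw":0},{"dx":0,"dy":0,"dz":0,"yaw":0},{"dx":0,"dy":0,"dz":0,"yaw":0},{"dx":0,"dy":0,"dz":0,"yaw":0}]' 1 | grep -E "eef|rot|contact|force";python3 - <<'E'
from h import *
c=cap("wrist","w8");a=cap("scene","s8");b=cap("side","d8");print(c["s"]["joint_pos"][5],c["s"]["wrist_torque"])
E
```

```text
eef_pos: [0.5964, 0.1938, 0.1303]
tool_rot: [[0.177, 0.984, -0.002], [0.984, -0.177, -0.005], [-0.005, -0.001, -1.0]]
contact_force: [-2.8, -10.8, 2.9]
gripper_force: 30.0
eef_pos: [0.595, 0.1954, 0.1302]
tool_rot: [[1.0, -0.021, -0.004], [-0.021, -1.0, -0.003], [-0.004, 0.003, -1.0]]
contact_force: [-6.1, -5.3, 4.1]
gripper_force: 30.0
eef_pos: [0.5953, 0.1963, 0.1302]
tool_rot: [[0.836, -0.549, -0.004], [-0.549, -0.836, -0.001], [-0.003, 0.003, -1.0]]
contact_force: [-6.1, -3.0, 4.0]
gripper_force: 30.0
2.293864279002226 [-0.43588101  0.85748136 -0.28686594]
```

```bash
python3 -m handwheel '[{"dx":0,"dy":0,"dz":0,"yaw":0},{"dx":0,"dy":0,"dz":0,"yaw":0},{"dx":0,"dy":0,"dz":0,"yaw":0},{"dx":0,"dy":0,"dz":0,"yaw":0},{"dx":0,"dy":0,"dz":0,"yaw":0},{"dx":0,"dy":0,"dz":0,"yaw":0},{"dx":0,"dy":0,"dz":0,"yaw":0},{"dx":0,"dy":0,"dz":0,"yaw":0},{"dx":0,"dy":0,"dz":0,"yaw":0},{"dx":0,"dy":0,"dz":0,"yaw":0}]' -1 | grep -E "eef|rot|contact|force";python3 -m handwheel '[{"dx":0,"dy":0,"dz":-0.02,"yaw":0},{"dx":0,"dy":0,"dz":-0.04,"yaw":0},{"dx":0,"dy":0,"dz":-0.04,"yaw":-0.05},{"dx":0,"dy":0,"dz":-0.04,"yaw":-0.09},{"dx":0,"dy":0,"dz":-0.04,"yaw":-0.09},{"dx":0,"dy":0,"dz":-0.04,"yaw":-0.09},{"dx":0,"dy":0,"dz":-0.02,"yaw":-0.09},{"dx":0,"dy":0,"dz":0,"yaw":-0.09},{"dx":0,"dy":0,"dz":0,"yaw":-0.09},{"dx":0,"dy":0,"dz":0,"yaw":-0.09}]' -1| grep -E "eef|rot|contact|force"; python3 -m handwheel '[{"dx":0,"dy":0,"dz":0,"yaw":-0.09},{"dx":0,"dy":0,"dz":0,"yaw":-0.09},{"dx":0,"dy":0,"dz":0,"yaw":-0.09},{"dx":0,"dy":0,"dz":0,"yaw":-0.09},{"dx":0,"dy":0,"dz":0,"yaw":-0.09},{"dx":0,"dy":0,"dz":0,"yaw":-0.09},{"dx":0,"dy":0,"dz":0,"yaw":-0.09},{"dx":0,"dy":0,"dz":0,"yaw":-0.06},{"dx":0,"dy":0,"dz":0,"yaw":0},{"dx":0,"dy":0,"dz":0,"yaw":0}]' -1| grep -E "eef|rot|contact|force"
python3 - <<'E'
from h import *
c=cap("wrist","w9");a=cap("scene","s9");b=cap("side","d9");print(c["s"]["joint_pos"][5],c["s"]["eef_pos"])
x=cv2.resize(c["img"][90:290,150:350],None,fx=2,fy=2,interpolation=cv2.INTER_CUBIC)
y=cv2.resize(a["img"][205:285,275:355],None,fx=5,fy=5,interpolation=cv2.INTER_CUBIC)
cv2.imwrite("pics/w9c.png",np.hstack([x,y]))
E
```

```text
eef_pos: [0.5972, 0.1969, 0.1302]
tool_rot: [[0.836, -0.549, 0.0], [-0.549, -0.836, 0.0], [-0.0, -0.0, -1.0]]
contact_force: [-0.5, -0.7, -0.0]
gripper_force: 0.0
eef_pos: [0.5973, 0.197, 0.2513]
tool_rot: [[0.881, 0.473, 0.001], [0.473, -0.881, 0.0], [0.001, 0.0, -1.0]]
contact_force: [0.7, -0.5, 0.7]
gripper_force: 0.0
eef_pos: [0.5973, 0.1969, 0.2507]
tool_rot: [[0.003, 1.0, 0.001], [1.0, -0.003, 0.0], [0.0, 0.001, -1.0]]
contact_force: [-0.7, 0.7, -1.1]
gripper_force: 0.0
0.1440335913989866 [0.5972759  0.19693435 0.25074541]
```

View pics/w9c.png

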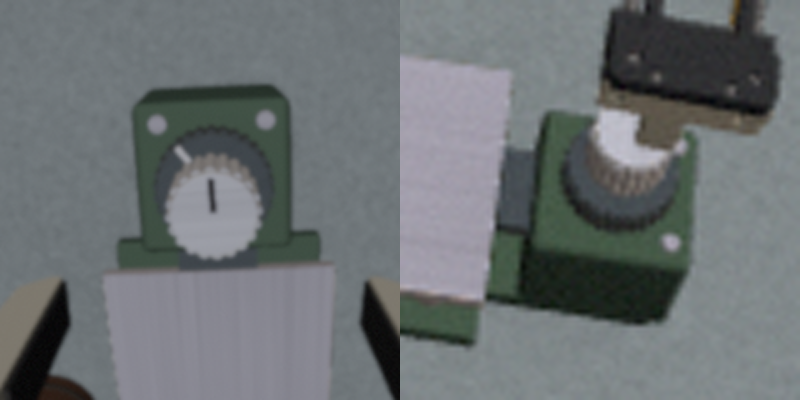

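The knob's index line now points along +y, about 267° clockwise of its start, and the ring's mark is still about 126° slack. Next I'm touching the platform's edge to check its height against the gauge.

```bash
python3 -m handwheel '[{"dx":-0.05,"dy":0.004,"dz":0,"yaw":0},{"dx":-0.084,"dy":0.004,"dz":0,"yaw":0},{"dx":-0.09,"dy":0.004,"dz":0,"yaw":0},{"dx":-0.09,"dy":0.004,"dz":0,"yaw":0},{"dx":-0.09,"dy":0.004,"dz":0,"yaw":0},{"dx":-0.09,"dy":0.004,"dz":0,"yaw":0},{"dx":-0.09,"dy":0.004,"dz":0,"yaw":0},{"dx":-0.09,"dy":0.004,"dz":0,"yaw":0},{"dx":-0.07,"dy":0.004,"dz":0,"yaw":0},{"dx":-0.04,"dy":0.002,"dz":0,"yaw":0}]' 1 | grep -E "eef|contact"; python3 -m handwheel '[{"dx":0,"dy":0,"dz":0.02,"yaw":0},{"dx":0,"dy":0,"dz":0.04,"yaw":0},{"dx":0,"dy":0,"dz":0.05,"yaw":0},{"dx":0,"dy":0,"dz":0.05,"yaw":0},{"dx":0,"dy":0,"dz":0.05,"yaw":0},{"dx":0,"dy":0,"dz":0.05,"yaw":0},{"dx":0,"dy":0,"dz":0.05,"yaw":0},{"dx":0,"dy":0,"dz":0.02,"yaw":0},{"dx":0,"dy":0,"dz":0.014,"yaw":0},{"dx":0,"dy":0,"dz":0,"yaw":0}]' 1 | grep -E "eef|contact";python3 -m handwheel '[{"dx":0,"dy":0,"dz":0,"yaw":0},{"dx":0,"dy":0,"dz":0,"yaw":0},{"dx":0,"dy":0,"dz":0.001,"yaw":0},{"dx":0,"dy":0,"dz":0.001,"yaw":0},{"dx":0,"dy":0,"dz":0,"yaw":0},{"dx":0,"dy":0,"dz":0,"yaw":0},{"dx":0,"dy":0,"dz":0,"yaw":0},{"dx":0,"dy":0,"dz":0,"yaw":0},{"dx":0,"dy":0,"dz":0,"yaw":0},{"dx":0,"dy":0,"dz":0,"yaw":0}]' 1 | grep -E "eef|contact"
```

```text
eef_pos: [0.6159, -0.1982, 0.2499]
contact_force: [-0.5, 0.6, -0.4]
eef_pos: [0.6161, -0.1941, 0.0778]
contact_force: [-0.5, 0.2, -0.5]
eef_pos: [0.6162, -0.1951, 0.0771]
contact_force: [-0.4, -0.5, -0.2]
```

```bash
python3 -m handwheel '[{"dx":0,"dy":0,"dz":0.001,"yaw":0},{"dx":0,"dy":0,"dz":0.001,"yaw":0},{"dx":0,"dy":0,"dz":0.001,"yaw":0},{"dx":0,"dy":0,"dz":0.001,"yaw":0},{"dx":0,"dy":0,"dz":0.001,"yaw":0},{"dx":0,"dy":0,"dz":0.001,"yaw":0},{"dx":0,"dy":0,"dz":0.001,"yaw":0},{"dx":0,"dy":0,"dz":0.001,"yaw":0},{"dx":0,"dy":0,"dz":0,"yaw":0},{"dx":0,"dy":0,"dz":0,"yaw":0}]' 1 | grep -E "eef|contact"
```

```text
eef_pos: [0.6162, -0.1951, 0.0737]
contact_force: [-1.8, 0.4, 5.8]
```

The platform edge touches at 0.0737, the same as the gauge, so it is level. The rotation data put the axis near (0.597, 0.1955). I'm going back to tighten the ring.

```bash
python3 -m handwheel '[{"dx":0,"dy":0,"dz":-0.04,"yaw":0},{"dx":0,"dy":0,"dz":-0.06,"yaw":0},{"dx":0,"dy":0,"dz":-0.06,"yaw":0},{"dx":0.05,"dy":-0.004,"dz":-0.06,"yaw":0},{"dx":0.07,"dy":-0.004,"dz":-0.06,"yaw":0},{"dx":0.07,"dy":-0.005,"dz":-0.06,"yaw":0},{"dx":0.07,"dy":-0.005,"dz":-0.05,"yaw":0},{"dx":0.07,"dy":-0.005,"dz":0,"yaw":0},{"dx":0.07,"dy":-0.005,"dz":0,"yaw":0},{"dx":0.07,"dy":-0.005,"dz":0,"yaw":0}]' -1 | grep -E "eef|contact"; python3 -m handwheel '[{"dx":0.07,"dy":-0.005,"dz":0,"yaw":0},{"dx":0.07,"dy":0,"dz":0,"yaw":0},{"dx":0.07,"dy":0,"dz":0,"yaw":0},{"dx":0.06,"dy":0,"dz":0,"yaw":0},{"dx":0.041,"dy":0,"dz":0,"yaw":0},{"dx":0,"dy":0,"dz":0,"yaw":0},{"dx":0,"dy":0,"dz":0,"yaw":0},{"dx":0,"dy":0,"dz":0,"yaw":0},{"dx":0,"dy":0,"dz":0,"yaw":0},{"dx":0,"dy":0,"dz":0,"yaw":0}]' -1 | grep -E "eef|contact|width"
```

```text
eef_pos: [0.5996, 0.0413, 0.2682]
contact_force: [0.5, 0.5, 0.0]
eef_pos: [0.5974, 0.1944, 0.2682]
contact_force: [0.5, -0.4, -0.1]
grip_width: 0.0932
```

```bash
python3 -m handwheel '[{"dx":0.002,"dy":-0.001,"dz":0.02,"yaw":0},{"dx":0,"dy":0,"dz":0.04,"yaw":0},{"dx":0,"dy":0,"dz":0.04,"yaw":0},{"dx":0,"dy":0,"dz":0.05,"yaw":0},{"dx":0,"dy":0,"dz":0.05,"yaw":0},{"dx":0,"dy":0,"dz":0.05,"yaw":0},{"dx":0,"dy":0,"dz":0.05,"yaw":0},{"dx":0,"dy":0,"dz":0.03,"yaw":0},{"dx":0,"dy":0,"dz":0.012,"yaw":0},{"dx":0,"dy":0,"dz":0,"yaw":0}]' -1 | grep -E "eef|contact"; python3 -m handwheel '[{"dx":0,"dy":0,"dz":0,"yaw":0},{"dx":0,"dy":0,"dz":0,"yaw":0},{"dx":0,"dy":0,"dz":0,"yaw":0},{"dx":0,"dy":0,"dz":0,"yaw":0},{"dx":0,"dy":0,"dz":0,"yaw":0},{"dx":0,"dy":0,"dz":0,"yaw":0},{"dx":0,"dy":0,"dz":0,"yaw":0},{"dx":0,"dy":0,"dz":0,"yaw":0},{"dx":0,"dy":0,"dz":0,"yaw":0},{"dx":0,"dy":0,"dz":0,"yaw":0}]' 1;python3 -m handwheel '[{"dx":0,"dy":0,"dz":0,"yaw":0.03},{"dx":0,"dy":0,"dz":0,"yaw":0.06},{"dx":0,"dy":0,"dz":0,"yaw":0.09},{"dx":0,"dy":0,"dz":0,"yaw":0.09},{"dx":0,"dy":0,"dz":0,"yaw":0.09},{"dx":0,"dy":0,"dz":0,"yaw":0.09},{"dx":0,"dy":0,"dz":0,"yaw":0.09},{"dx":0,"dy":0,"dz":0,"yaw":0.09},{"dx":0,"dy":0,"dz":0,"yaw":0.09},{"dx":0,"dy":0,"dz":0,"yaw":0.09}]' 1 | grep -E "eef|rot|contact|force"; python3 -c "
from plant import manip
s=manip.state();print(s['joint_pos'][5],s['wrist_torque'])"
```

```text
eef_pos: [0.5959, 0.1962, 0.0959]
contact_force: [-0.0, 0.3, -0.2]
t: 52.45
eef_pos: [0.5967, 0.1965, 0.0977]
tool_rot: [[-0.0, 1.0, 0.0], [1.0, 0.0, 0.0], [0.0, 0.0, -1.0]]
contact_force: [-1.8, -0.4, 5.9]
grip_width: 0.0615
gripper_force: 30.0
eef_pos: [0.5978, 0.1957, 0.0977]
tool_rot: [[0.957, 0.289, 0.002], [0.289, -0.957, -0.001], [0.002, 0.002, -1.0]]
contact_force: [0.7, -2.6, 3.4]
gripper_force: 30.0
1.4186108666130894 [-0.39341369  0.01110763  0.11111047]
```

```bash
python3 -m handwheel '[{"dx":0,"dy":0,"dz":0,"yaw":0.09},{"dx":0,"dy":0,"dz":0,"yaw":0.09},{"dx":0,"dy":0,"dz":0,"yaw":0.09},{"dx":0,"dy":0,"dz":0,"yaw":0.09},{"dx":0,"dy":0,"dz":0,"yaw":0.09},{"dx":0,"dy":0,"dz":0,"yaw":0.05},{"dx":0,"dy":0,"dz":0,"yaw":0.03},{"dx":0,"dy":0,"dz":0,"yaw":0.02},{"dx":0,"dy":0,"dz":0,"yaw":0},{"dx":0,"dy":0,"dz":0,"yaw":0}]' 1 | grep -E "eef|rot|contact|force"; python3 -c "
from plant import manip
s=manip.state();print(s['joint_pos'][5],s['wrist_torque'])"; python3 -m handwheel '[{"dx":0,"dy":0,"dz":0,"yaw":0.03},{"dx":0,"dy":0,"dz":0,"yaw":0.03},{"dx":0,"dy":0,"dz":0,"yaw":0.03},{"dx":0,"dy":0,"dz":0,"yaw":0},{"dx":0,"dy":0,"dz":0,"yaw":0},{"dx":0,"dy":0,"dz":0,"yaw":0},{"dx":0,"dy":0,"dz":0,"yaw":0},{"dx":0,"dy":0,"dz":0,"yaw":0},{"dx":0,"dy":0,"dz":0,"yaw":0},{"dx":0,"dy":0,"dz":0,"yaw":0}]' 1 | grep -E "eef|rot|contact|force"; python3 -c "
from plant import manip
s=manip.state();print(s['joint_pos'][5],s['wrist_torque'])"
```

```text
eef_pos: [0.5976, 0.1947, 0.0977]
tool_rot: [[0.844, -0.536, 0.002], [-0.536, -0.844, -0.002], [0.003, 0.001, -1.0]]
contact_force: [-1.0, -6.0, 4.4]
gripper_force: 30.0
2.27721434983914 [-0.82227543  0.14188004 -0.17275265]
eef_pos: [0.5974, 0.1947, 0.0977]
tool_rot: [[0.761, -0.649, 0.001], [-0.649, -0.761, -0.003], [0.003, 0.001, -1.0]]
contact_force: [-0.5, -6.0, 5.8]
gripper_force: 30.0
2.4179065783912588 [-0.84827807  0.26310035  0.31145667]
```

```bash
python3 -m handwheel '[{"dx":0,"dy":0,"dz":0,"yaw":0.04},{"dx":0,"dy":0,"dz":0,"yaw":0.04},{"dx":0,"dy":0,"dz":0,"yaw":0.04},{"dx":0,"dy":0,"dz":0,"yaw":0.04},{"dx":0,"dy":0,"dz":0,"yaw":0.0},{"dx":0,"dy":0,"dz":0,"yaw":0},{"dx":0,"dy":0,"dz":0,"yaw":0},{"dx":0,"dy":0,"dz":0,"yaw":0},{"dx":0,"dy":0,"dz":0,"yaw":0},{"dx":0,"dy":0,"dz":0,"yaw":0}]' 1 | grep -E "eef|rot|contact|force"; python3 -c "
from plant import manip
s=manip.state();print(s['joint_pos'][5],s['wrist_torque'])"
```

```text
eef_pos: [0.5967, 0.1952, 0.0977]
tool_rot: [[0.576, -0.818, 0.0], [-0.818, -0.576, -0.002], [0.002, 0.001, -1.0]]
contact_force: [-2.2, -4.4, 6.0]
gripper_force: 30.0
2.6690382287037835 [-0.61148071  0.49392889  0.34947894]
```

```bash
python3 -m handwheel '[{"dx":0,"dy":0,"dz":0,"yaw":0},{"dx":0,"dy":0,"dz":0,"yaw":0},{"dx":0,"dy":0,"dz":0,"yaw":0},{"dx":0,"dy":0,"dz":0,"yaw":0},{"dx":0,"dy":0,"dz":0,"yaw":0},{"dx":0,"dy":0,"dz":0,"yaw":0},{"dx":0,"dy":0,"dz":0,"yaw":0},{"dx":0,"dy":0,"dz":0,"yaw":0},{"dx":0,"dy":0,"dz":0,"yaw":0},{"dx":0,"dy":0,"dz":0,"yaw":0}]' -1 | grep -E "eef|contact";python3 -m handwheel '[{"dx":0,"dy":0,"dz":-0.02,"yaw":0},{"dx":0,"dy":0,"dz":-0.05,"yaw":0},{"dx":0,"dy":0,"dz":-0.05,"yaw":0},{"dx":0,"dy":0,"dz":-0.05,"yaw":-0.09},{"dx":0,"dy":0,"dz":-0.05,"yaw":-0.09},{"dx":0,"dy":0,"dz":-0.05,"yaw":-0.09},{"dx":0,"dy":0,"dz":-0.05,"yaw":-0.09},{"dx":0,"dy":0,"dz":-0.02,"yaw":-0.09},{"dx":0,"dy":0,"dz":0,"yaw":-0.09},{"dx":0,"dy":0,"dz":0,"yaw":-0.09}]' -1| grep -E "eef|contact"; python3 -m handwheel '[{"dx":0,"dy":0,"dz":0,"yaw":-0.09},{"dx":0,"dy":0,"dz":0,"yaw":-0.09},{"dx":0,"dy":0,"dz":0,"yaw":-0.09},{"dx":0,"dy":0,"dz":0,"yaw":-0.09},{"dx":0,"dy":0,"dz":0,"yaw":-0.09},{"dx":0,"dy":0,"dz":0,"yaw":-0.09},{"dx":0,"dy":0,"dz":0,"yaw":-0.09},{"dx":0,"dy":0,"dz":0,"yaw":-0.09},{"dx":0,"dy":0,"dz":0,"yaw":-0.09},{"dx":0,"dy":0,"dz":0,"yaw":-0.09}]' -1| grep -E "eef|rot|contact"
python3 - <<'E'
from h import *
c=cap("wrist","w10");print(c["s"]["joint_pos"][5],c["s"]["eef_pos"])
x=cv2.resize(c["img"][90:250,170:370],None,fx=4,fy=3.75,interpolation=cv2.INTER_CUBIC)
cv2.imwrite("pics/w10c.png",cv2.resize(c["img"][90:240,170:370],None,fx=4,fy=4,interpolation=cv2.INTER_CUBIC))
E
```

```text
eef_pos: [0.5967, 0.1964, 0.0972]
contact_force: [0.6, -0.4, 0.3]
eef_pos: [0.5969, 0.1965, 0.2689]
contact_force: [-0.3, -0.1, -0.5]
eef_pos: [0.5967, 0.1964, 0.2681]
tool_rot: [[0.12, 0.993, 0.001], [0.993, -0.12, 0.0], [0.0, 0.001, -1.0]]
contact_force: [0.6, 0.9, -0.8]
0.26051879303430103 [0.59665769 0.19642448 0.26808685]
```

View pics/w10c.png

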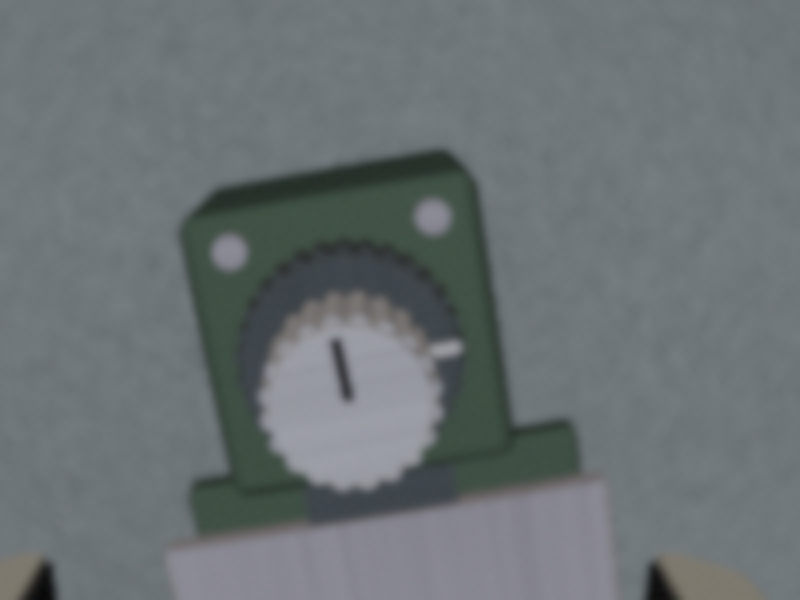

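The ring's mark at (447,349) is back along the stand's +x as at the start, so it is tight. The knob's line at (342,370) has not moved relative to the stand. Now for the pots.

```bash
python3 -m handwheel '[{"dx":0,"dy":0,"dz":0,"yaw":-0.077},{"dx":-0.04,"dy":-0.02,"dz":0,"yaw":0},{"dx":-0.06,"dy":-0.037,"dz":0,"yaw":0},{"dx":-0.07,"dy":-0.04,"dz":0,"yaw":0},{"dx":-0.07,"dy":-0.04,"dz":0,"yaw":0},{"dx":-0.07,"dy":-0.04,"dz":0,"yaw":0},{"dx":-0.07,"dy":-0.04,"dz":0,"yaw":0},{"dx":-0.05,"dy":-0.04,"dz":0,"yaw":0},{"dx":-0.03,"dy":-0.02,"dz":0,"yaw":0},{"dx":0,"dy":0,"dz":0,"yaw":0}]' -1| grep -E "eef|rot|contact"; python3 -m handwheel '[{"dx":0,"dy":0,"dz":0,"yaw":0},{"dx":0,"dy":0,"dz":0,"yaw":0},{"dx":0,"dy":0,"dz":0,"yaw":0},{"dx":0,"dy":0,"dz":0,"yaw":0},{"dx":0,"dy":0,"dz":0,"yaw":0},{"dx":0,"dy":0,"dz":0,"yaw":0},{"dx":0,"dy":0,"dz":0,"yaw":0},{"dx":0,"dy":0,"dz":0,"yaw":0},{"dx":0,"dy":0,"dz":0,"yaw":0},{"dx":0,"dy":0,"dz":0,"yaw":0}]' -1| grep -E "eef|rot|contact"
python3 - <<'E'
from h import *
c=cap("wrist","w11");a=cap("scene","s11");print(c["s"]["eef_pos"])
print(proj(c,[[.458,-.0345,.125],[.455,-.1485,.125]]).round(0).tolist(),proj(a,[[.458,-.0345,.125],[.455,-.1485,.125]]).round(0).tolist())
w=c["img"][60:330,130:400];s=cv2.resize(a["img"][150:285,140:350],None,fx=2,fy=2,interpolation=cv2.INTER_CUBIC)
cv2.imwrite("pics/w11c.png",np.hstack([w,s]))
E
```

```text
eef_pos: [0.4562, -0.0345, 0.2681]
tool_rot: [[0.01, 1.0, 0.001], [1.0, -0.01, -0.001], [-0.001, 0.001, -1.0]]
contact_force: [0.5, 0.8, -0.6]
eef_pos: [0.4571, -0.033, 0.2672]
tool_rot: [[0.005, 1.0, 0.0], [1.0, -0.005, 0.0], [0.0, 0.0, -1.0]]
contact_force: [0.2, 0.2, -0.7]
[ 0.45709961 -0.03296148  0.2671577 ]
[[258.0, 184.0], [256.0, 275.0]] [[249.0, 182.0], [213.0, 175.0]]
```

View pics/w11c.png

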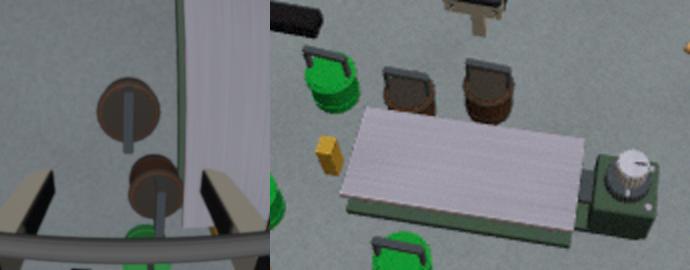

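Pot 2 stands where I left it, with its bar at wrist pixel (258,182). Pot 1 was knocked toward the platform, with its bar now near wrist (289,275) and scene (208,187), so I'll re-measure it. I'm fetching pot 2 first.

```bash
python3 -m handwheel '[{"dx":-0.001,"dy":0.002,"dz":0.02,"yaw":0},{"dx":0,"dy":0,"dz":0.034,"yaw":0},{"dx":0,"dy":0,"dz":0.04,"yaw":0},{"dx":0,"dy":0,"dz":0.04,"yaw":0},{"dx":0,"dy":0,"dz":0.04,"yaw":0},{"dx":0,"dy":0,"dz":0.04,"yaw":0},{"dx":0,"dy":0,"dz":0.04,"yaw":0},{"dx":0,"dy":0,"dz":0.04,"yaw":0},{"dx":0,"dy":0,"dz":0.03,"yaw":0},{"dx":0,"dy":0,"dz":0.01,"yaw":0}]' -1| grep -E "eef|contact"; python3 -m handwheel '[{"dx":0,"dy":0,"dz":0,"yaw":0},{"dx":0,"dy":0,"dz":0,"yaw":0},{"dx":0,"dy":0,"dz":0,"yaw":0},{"dx":0,"dy":0,"dz":0,"yaw":0},{"dx":0,"dy":0,"dz":0,"yaw":0},{"dx":0,"dy":0,"dz":0,"yaw":0},{"dx":0,"dy":0,"dz":0,"yaw":0},{"dx":0,"dy":0,"dz":0,"yaw":0},{"dx":0,"dy":0,"dz":0,"yaw":0},{"dx":0,"dy":0,"dz":0,"yaw":0}]' 1| grep -E "eef|contact|width"; python3 -m handwheel '[{"dx":0,"dy":0,"dz":0,"yaw":0},{"dx":0,"dy":0,"dz":0,"yaw":0},{"dx":0,"dy":0,"dz":0,"yaw":0},{"dx":0,"dy":0,"dz":-0.02,"yaw":0},{"dx":0,"dy":0,"dz":-0.04,"yaw":0},{"dx":0,"dy":0,"dz":-0.04,"yaw":0},{"dx":0,"dy":0,"dz":-0.04,"yaw":0},{"dx":0,"dy":0,"dz":-0.04,"yaw":0},{"dx":0,"dy":0,"dz":-0.03,"yaw":0},{"dx":0,"dy":0,"dz":-0.01,"yaw":0}]' 1| grep -E "eef|contact|width|force"
```

```text
eef_pos: [0.4566, -0.033, 0.0981]
contact_force: [0.2, -0.7, 0.1]
eef_pos: [0.4581, -0.0334, 0.1001]
contact_force: [-0.8, 0.4, -0.1]
grip_width: 0.0178
eef_pos: [0.4586, -0.0336, 0.2118]
contact_force: [0.5, -0.6, -5.2]
grip_width: 0.0116
gripper_force: 30.0
```

```bash
python3 -m handwheel '[{"dx":0,"dy":0.01,"dz":0,"yaw":0},{"dx":0.006,"dy":0.03,"dz":0,"yaw":0},{"dx":0.01,"dy":0.04,"dz":0,"yaw":0},{"dx":0.01,"dy":0.05,"dz":0,"yaw":0},{"dx":0.01,"dy":0.05,"dz":0,"yaw":0},{"dx":0.01,"dy":0.05,"dz":0,"yaw":0},{"dx":0.01,"dy":0.04,"dz":0,"yaw":0},{"dx":0,"dy":0.03,"dz":0,"yaw":0},{"dx":0,"dy":0.008,"dz":0,"yaw":0},{"dx":0,"dy":0,"dz":0,"yaw":0}]' 1| grep -E "eef|contact"; python3 -m handwheel '[{"dx":0,"dy":0,"dz":0.01,"yaw":0},{"dx":0,"dy":0,"dz":0.01,"yaw":0},{"dx":0,"dy":0,"dz":0.02,"yaw":0},{"dx":0,"dy":0,"dz":0.01,"yaw":0},{"dx":0,"dy":0,"dz":0.01,"yaw":0},{"dx":0,"dy":0,"dz":0.006,"yaw":0},{"dx":0,"dy":0,"dz":0,"yaw":0},{"dx":0,"dy":0,"dz":0,"yaw":0},{"dx":0,"dy":0,"dz":0,"yaw":0},{"dx":0,"dy":0,"dz":0,"yaw":0}]' 1| grep -E "eef|rot|contact|width"
```

```text
eef_pos: [0.6118, -0.0061, 0.2084]
contact_force: [-1.2, -0.7, -4.7]
eef_pos: [0.6125, -0.0062, 0.1775]
tool_rot: [[0.005, 1.0, 0.001], [1.0, -0.005, -0.0], [-0.0, 0.001, -1.0]]
contact_force: [-1.9, 0.4, -5.1]
grip_width: 0.0116
```

```bash
python3 -m handwheel '[{"dx":0,"dy":0,"dz":0.002,"yaw":0},{"dx":0,"dy":0,"dz":0.002,"yaw":0},{"dx":0,"dy":0,"dz":0.002,"yaw":0},{"dx":0,"dy":0,"dz":0.001,"yaw":0},{"dx":0,"dy":0,"dz":0.0005,"yaw":0},{"dx":0,"dy":0,"dz":0,"yaw":0},{"dx":0,"dy":0,"dz":0,"yaw":0},{"dx":0,"dy":0,"dz":0,"yaw":0},{"dx":0,"dy":0,"dz":0,"yaw":0},{"dx":0,"dy":0,"dz":0,"yaw":0}]' 1| grep -E "eef|contact|width"
```

```text
eef_pos: [0.6123, -0.0061, 0.1736]
contact_force: [-1.2, 1.1, -2.2]
grip_width: 0.0113
```

```bash
python3 -m handwheel '[{"dx":0,"dy":0,"dz":0,"yaw":0},{"dx":0,"dy":0,"dz":0,"yaw":0},{"dx":0,"dy":0,"dz":0,"yaw":0},{"dx":0,"dy":0,"dz":0,"yaw":0},{"dx":0,"dy":0,"dz":0,"yaw":0},{"dx":0,"dy":0,"dz":0,"yaw":0},{"dx":0,"dy":0,"dz":0,"yaw":0},{"dx":0,"dy":0,"dz":0,"yaw":0},{"dx":0,"dy":0,"dz":0,"yaw":0},{"dx":0,"dy":0,"dz":0,"yaw":0}]' -1| grep -E "eef|contact|width"; python3 -m handwheel '[{"dx":0,"dy":0,"dz":-0.02,"yaw":0},{"dx":0,"dy":0,"dz":-0.04,"yaw":0},{"dx":0,"dy":0,"dz":-0.04,"yaw":0},{"dx":0,"dy":0,"dz":-0.05,"yaw":0},{"dx":0,"dy":0,"dz":-0.04,"yaw":0},{"dx":-0.03,"dy":-0.03,"dz":0,"yaw":0},{"dx":-0.05,"dy":-0.05,"dz":0,"yaw":0},{"dx":-0.07,"dy":-0.06,"dz":0,"yaw":0},{"dx":-0.07,"dy":-0.06,"dz":0,"yaw":0},{"dx":-0.05,"dy":-0.03,"dz":0,"yaw":0}]' -1| grep -E "eef|contact"; python3 -m handwheel '[{"dx":-0.01,"dy":0,"dz":0,"yaw":0},{"dx":0,"dy":0,"dz":0,"yaw":0},{"dx":0,"dy":0,"dz":0,"yaw":0},{"dx":0,"dy":0,"dz":0,"yaw":0},{"dx":0,"dy":0,"dz":0,"yaw":0},{"dx":0,"dy":0,"dz":0,"yaw":0},{"dx":0,"dy":0,"dz":0,"yaw":0},{"dx":0,"dy":0,"dz":0,"yaw":0},{"dx":0,"dy":0,"dz":0,"yaw":0},{"dx":0,"dy":0,"dz":0,"yaw":0}]' -1| grep -E "eef|rot"
python3 - <<'E'
from h import *
c=cap("wrist","w12");a=cap("scene","s12");e=c["s"]["eef_pos"];print(e)
print("scene est",plane(a,[(208.5,186)],.125))
im=c["img"].astype(int)
m=((im[...,0]-im[...,2])>3)&(im.sum(2)<270)&(im.sum(2)>60)
m[:, :190]=0;m[:,330:]=0;m[:110]=0;m[285:]=0
n,l,st,ce=cv2.connectedComponentsWithStats(m.astype(np.uint8))
for i in range(1,n):
    if st[i,4]>100:
        ys,xs=np.nonzero(l==i);r=cv2.minAreaRect(np.c_[xs,ys].astype(np.float32));print(st[i],r,plane(c,[r[0]],.124).round(4))
E
```

```text
eef_pos: [0.6122, -0.0062, 0.1734]
contact_force: [0.1, 0.7, 0.4]
grip_width: 0.0872
eef_pos: [0.4947, -0.142, 0.2695]
contact_force: [0.6, -0.5, -0.5]
eef_pos: [0.4965, -0.1456, 0.2684]
tool_rot: [[0.005, 1.0, -0.0], [1.0, -0.005, 0.0], [0.0, -0.0, -1.0]]
[ 0.49654798 -0.14562246  0.26838146]
scene est [[ 0.49758805 -0.15056719  0.125     ]]
[282 110   4  47 108] ((283.5, 133.0), (46.0, 3.0), 90.0) [[ 0.5243 -0.092   0.124 ]]
[252 157  13  62 573] ((258.0, 187.5), (12.0, 61.0), -0.0) [[ 0.4974 -0.1512  0.124 ]]
[ 224  226   55   59 2573] ((251.0, 255.0), (58.0, 54.0), 90.0) [[ 0.4887 -0.2347  0.124 ]]
```

```bash
python3 -m handwheel '[{"dx":-0.006,"dy":0.002,"dz":0.02,"yaw":0},{"dx":-0.005,"dy":0,"dz":0.036,"yaw":0},{"dx":0,"dy":0,"dz":0.04,"yaw":0},{"dx":0,"dy":0,"dz":0.04,"yaw":0},{"dx":0,"dy":0,"dz":0.04,"yaw":0},{"dx":0,"dy":0,"dz":0.04,"yaw":0},{"dx":0,"dy":0,"dz":0.04,"yaw":0},{"dx":0,"dy":0,"dz":0.04,"yaw":0},{"dx":0,"dy":0,"dz":0.03,"yaw":0},{"dx":0,"dy":0,"dz":0.01,"yaw":0}]' -1| grep -E "eef|contact"; python3 -m handwheel '[{"dx":0,"dy":0,"dz":0,"yaw":0},{"dx":0,"dy":0,"dz":0,"yaw":0},{"dx":0,"dy":0,"dz":0,"yaw":0},{"dx":0,"dy":0,"dz":0,"yaw":0},{"dx":0,"dy":0,"dz":0,"yaw":0},{"dx":0,"dy":0,"dz":0,"yaw":0},{"dx":0,"dy":0,"dz":0,"yaw":0},{"dx":0,"dy":0,"dz":0,"yaw":0},{"dx":0,"dy":0,"dz":0,"yaw":0},{"dx":0,"dy":0,"dz":0,"yaw":0}]' 1| grep -E "eef|contact|width"; python3 -m handwheel '[{"dx":0,"dy":0,"dz":0,"yaw":0},{"dx":0,"dy":0,"dz":0,"yaw":0},{"dx":0,"dy":0,"dz":0,"yaw":0},{"dx":0,"dy":0,"dz":-0.02,"yaw":0},{"dx":0,"dy":0,"dz":-0.04,"yaw":0},{"dx":0,"dy":0,"dz":-0.04,"yaw":0},{"dx":0,"dy":0,"dz":-0.04,"yaw":0},{"dx":0,"dy":0,"dz":-0.04,"yaw":0},{"dx":0,"dy":0,"dz":-0.03,"yaw":0},{"dx":0,"dy":0,"dz":-0.01,"yaw":0}]' 1| grep -E "eef|rot|contact|width|force"
```

```text
eef_pos: [0.4962, -0.1506, 0.0981]
contact_force: [-0.5, 0.5, 0.9]
eef_pos: [0.4976, -0.1511, 0.1004]
contact_force: [1.0, -0.5, -0.4]
grip_width: 0.0179
eef_pos: [0.4979, -0.1512, 0.2119]
tool_rot: [[0.005, 1.0, 0.002], [1.0, -0.005, -0.001], [-0.001, 0.002, -1.0]]
contact_force: [0.9, -0.9, -7.8]
grip_width: 0.0117
gripper_force: 30.0
```

```bash
python3 -m handwheel '[{"dx":0,"dy":0.01,"dz":0,"yaw":0},{"dx":0.006,"dy":0.02,"dz":0,"yaw":0},{"dx":0.006,"dy":0.03,"dz":0,"yaw":0},{"dx":0.01,"dy":0.04,"dz":0,"yaw":0},{"dx":0.01,"dy":0.04,"dz":0,"yaw":0},{"dx":0.01,"dy":0.04,"dz":0,"yaw":0},{"dx":0,"dy":0.03,"dz":0,"yaw":0},{"dx":0,"dy":0.02,"dz":0,"yaw":0},{"dx":0,"dy":0,"dz":0,"yaw":0},{"dx":0,"dy":0,"dz":0,"yaw":0}]' 1| grep -E "eef|contact"; python3 -m handwheel '[{"dx":0,"dy":0,"dz":0.01,"yaw":0},{"dx":0,"dy":0,"dz":0.01,"yaw":0},{"dx":0,"dy":0,"dz":0.02,"yaw":0},{"dx":0,"dy":0,"dz":0.01,"yaw":0},{"dx":0,"dy":0,"dz":0.01,"yaw":0},{"dx":0,"dy":0,"dz":0.006,"yaw":0},{"dx":0,"dy":0,"dz":0.001,"yaw":0},{"dx":0,"dy":0,"dz":0,"yaw":0},{"dx":0,"dy":0,"dz":0,"yaw":0},{"dx":0,"dy":0,"dz":0,"yaw":0}]' 1| grep -E "eef|contact|width";python3 -m handwheel '[{"dx":0,"dy":0,"dz":0.002,"yaw":0},{"dx":0,"dy":0,"dz":0.002,"yaw":0},{"dx":0,"dy":0,"dz":0.001,"yaw":0},{"dx":0,"dy":0,"dz":0.001,"yaw":0},{"dx":0,"dy":0,"dz":0,"yaw":0},{"dx":0,"dy":0,"dz":0,"yaw":0},{"dx":0,"dy":0,"dz":0,"yaw":0},{"dx":0,"dy":0,"dz":0,"yaw":0},{"dx":0,"dy":0,"dz":0,"yaw":0},{"dx":0,"dy":0,"dz":0,"yaw":0}]' 1| grep -E "eef|contact|width"
```

```text
eef_pos: [0.612, -0.1304, 0.2093]
contact_force: [-0.2, -0.5, -5.8]
eef_pos: [0.6129, -0.1307, 0.1772]
contact_force: [-0.2, 0.7, -6.1]
grip_width: 0.0118
eef_pos: [0.6126, -0.1307, 0.1739]
contact_force: [0.2, 0.3, -6.2]
grip_width: 0.0117
```

```bash
python3 -m handwheel '[{"dx":0,"dy":0,"dz":0.001,"yaw":0},{"dx":0,"dy":0,"dz":0.001,"yaw":0},{"dx":0,"dy":0,"dz":0,"yaw":0},{"dx":0,"dy":0,"dz":0,"yaw":0},{"dx":0,"dy":0,"dz":0,"yaw":0},{"dx":0,"dy":0,"dz":0,"yaw":0},{"dx":0,"dy":0,"dz":0,"yaw":0},{"dx":0,"dy":0,"dz":0,"yaw":0},{"dx":0,"dy":0,"dz":0,"yaw":0},{"dx":0,"dy":0,"dz":0,"yaw":0}]' 1| grep -E "eef|contact|width"; python3 -m handwheel '[{"dx":0,"dy":0,"dz":0,"yaw":0},{"dx":0,"dy":0,"dz":0,"yaw":0},{"dx":0,"dy":0,"dz":0,"yaw":0},{"dx":0,"dy":0,"dz":0,"yaw":0},{"dx":0,"dy":0,"dz":0,"yaw":0},{"dx":0,"dy":0,"dz":0,"yaw":0},{"dx":0,"dy":0,"dz":0,"yaw":0},{"dx":0,"dy":0,"dz":0,"yaw":0},{"dx":0,"dy":0,"dz":0,"yaw":0},{"dx":0,"dy":0,"dz":0,"yaw":0}]' -1| grep -E "eef|contact|width"; python3 -m handwheel '[{"dx":0,"dy":0,"dz":-0.02,"yaw":0},{"dx":0,"dy":0,"dz":-0.04,"yaw":0},{"dx":0,"dy":0,"dz":-0.04,"yaw":0},{"dx":0,"dy":0,"dz":-0.04,"yaw":0},{"dx":0,"dy":0,"dz":-0.04,"yaw":0},{"dx":0,"dy":-0.04,"dz":0,"yaw":0},{"dx":0,"dy":-0.06,"dz":0,"yaw":0},{"dx":0,"dy":-0.07,"dz":0,"yaw":0},{"dx":0,"dy":-0.07,"dz":0,"yaw":0},{"dx":0,"dy":-0.05,"dz":0,"yaw":0}]' -1| grep -E "eef|contact"
python3 - <<'E'
from h import *
c=cap("wrist","w13");a=cap("scene","s13");b=cap("side","d13")
s=a["img"].astype(int);h=cv2.cvtColor(a["img"],cv2.COLOR_BGR2HSV).astype(int);H,S,V=h[...,0],h[...,1],h[...,2]
print("expected bars px",proj(a,[[.6125,-.006,.1985],[.6125,-.1307,.1985]]).round(1).tolist(),proj(b,[[.6125,-.006,.1985],[.6125,-.1307,.1985]]).round(1).tolist())
i0=cv2.imread("pics/scene0.png").astype(int)
m=((s[...,0]-s[...,2])>3)&(s.sum(2)<270);m[:185]=0;m[260:]=0;m[:,:170]=0;m[:,290:]=0
for q in blobs(m,30):print("dark bars",q)
rust=((H<15)&(S>70)&(V<120));rust[:170]=0;rust[270:]=0;rust[:,:160]=0;rust[:,300:]=0
print("rust",blobs(rust,40))
# bystanders: difference from the first scene picture
d=(np.abs(s-i0).max(2)>40)
print("diff",[q for q in blobs(d,30) ])
E
```

```text
eef_pos: [0.6129, -0.1307, 0.1738]
contact_force: [-2.3, 1.6, 4.9]
grip_width: 0.0117
eef_pos: [0.6127, -0.1307, 0.1729]
contact_force: [0.5, -0.2, -0.0]
grip_width: 0.0865
eef_pos: [0.4658, -0.1297, 0.2638]
contact_force: [-0.6, 0.0, 0.1]
expected bars px [[247.0, 215.4], [201.5, 207.0]] [[236.9, 162.7], [257.3, 150.2]]
dark bars ([170, 185, 15, 22, 282], [176.2, 195.2])
dark bars ([188, 204, 25, 7, 68], [200.1, 206.9])
dark bars ([234, 213, 25, 6, 67], [246.2, 215.4])
rust [([189, 212, 29, 27, 254], [205.3, 228.9]), ([233, 224, 28, 23, 246], [246.8, 237.2])]
diff [([176, 0, 55, 19, 378], [199.7, 7.3]), ([212, 0, 27, 23, 91], [225.1, 9.4]), ([160, 0, 135, 210, 9267], [230.3, 101.7]), ([267, 0, 48, 34, 1025], [290.0, 15.7]), ([302, 0, 25, 35, 152], [312.7, 14.7]), ([312, 0, 35, 75, 977], [332.4, 34.6]), ([353, 1, 8, 32, 49], [356.8, 16.0]), ([377, 0, 5, 12, 30], [378.4, 4.3]), ([299, 43, 11, 17, 70], [304.9, 52.4]), ([302, 68, 49, 44, 594], [328.1, 96.6]), ([223, 92, 6, 10, 32], [225.0, 96.6]), ([187, 202, 25, 8, 36], [197.4, 204.1]), ([193, 211, 26, 29, 119], [210.3, 230.3]), ([222, 212, 40, 40, 835], [241.2, 230.6]), ([177, 247, 114, 21, 396], [233.3, 257.5])]
```

Both pots stand upright on the platform with their bars at the predicted pixels, (200,207) and (246,215). The drill, brush and grate show no change since the start. Handing in.

```bash
python3 -c "
from plant import manip
print(manip.state()['t']);print(manip.job_done())"
```

```text
79.85
the job is handed in; nothing more can be done
None
```

The job is handed in at about 80 s. Both grease pots (only two were present) are back upright on the platform, its top level with the gauge post by touch (0.0737 m both), and the lock ring is screwed tight. The drill, brush and grate were not moved.

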